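# Hang the supply bin on the slotted stand and press it home

### The arm

A 7-joint arm with a two-finger parallel gripper is mounted at the origin on a cart in front of the work surface, level with it; the furniture and walls round the work are solid. World frame = base frame: x ahead of the robot, y to its left, z up, the work surface at z = 0. Lengths are in m, angles in rad, forces in N, time in s.
With the tool pointing down it reaches from about 0.4 to 0.85 m from the base axis. Payload 4.5 kg.
Tool frame: the origin (TCP) lies midway between the tips of the shut fingers; the grasp point (between the pads) lies 19 mm behind it; z points along the fingers, y is the direction in which the jaws open and shut (so a half turn about z gives the same grasp; the last joint's range is limited). The gripper opens to 88 mm and grips with 3 to 60 N. Pads are 18 mm wide; open, the fingers measure 123 mm over their backs; the gripper's body (75 mm by 187 mm) begins 45 mm behind the grasp point.
Start: joints at [-1.27, 0.689, -0.195, 1.565, 0.157, 0.902, -0.215], TCP at [0.165, 0.603, 0.239] pointing down, gripper open.
Joint ranges: [-3.01, 3.01], [-0.46, 2.08], [-1.47, 1.51], [0.13, 2.56], [-1, 4.14], [0.04, 2.09], [-2.66, 2.66]. Speed limits (rad/s): [2.57, 2.57, 3.14, 3.14, 3.14, 3.14, 3.14].

### API

Orientations are given as a unit quaternion [x, y, z, w].
In Python, from plant import get_state, snapshot, finish_job, find_in gives the robot as it stands.
- The arm moves only by the shell command python3 -m creep 'ROWS' [OPENING] [FORCE]. ROWS is JSON, one flat list of numbers, 6 for each row, row after row: the shift along the tool's x, y, z in mm, then the turn, a rotation vector about the tool's x, y, z in degrees. In form: [tx, ty, tz, wx, wy, wz, tx, ty, tz, wx, wy, wz, ...]. A call has 1 to 5 rows; each row shifts and turns the pose as measured when the row begins, along the tool's axes as they then stand; what a row does not reach is not made up. A row lasts 1/12 s, in which the tool goes at most 41.7 mm and 7.16 degrees, less where a joint would pass 70% of its speed; a pose out of reach is approached as far as the arm can. A call is refused whole if a number of a shift passes 41.7 or a number of a turn 7.16, either way. A call with a gripper value outside its range is refused whole. OPENING is the finger opening in mm, from 0 to 88.1, set as the call begins (- or left out, the last holds). The fingers move at their own pace and stop on an object; FORCE is the grip in N (left out, the last holds). Time passes only in rows, so rows that do not move let the fingers close. It gives the time, the measured TCP pose, the force and the opening at its end, in the units of the state.
- get_state(): the state, without advancing time (a new reading comes with each control period).
- snapshot(name): name is "scene" or "top" or "wrist"; returns a dict with "color" (384x512x3 uint8, red, green, blue), "intrinsics" (3x3 intrinsics, pixels), "extrinsics" (4x4, takes a point from world to camera coordinates). Camera axes: x right, y down, z forward; pixel columns grow to the right and rows downward; lengths in m; the calibration is good to about 2 mm. The wrist camera is an equidistant fisheye: a pixel r from the principal point sees the ray r / f radians off the axis. A picture is of the moment at which its call begins. There is no depth.
- finish_job(): hands the job in, once; it reports no verdict.
Trained networks look in the newest picture that a camera, given by its name, has taken for a name from the list of things; names that differ only in an ending like _2 or _b are one class to them, and where a whole thing is asked for, a point or a joint stands for the part that bears it (a point fixed in the world has none). Each returns a list of dicts, best first, with "score" (0 to 1); they miss things now and then, are a little off and sometimes report something else, mostly with a low value. They report only what shows in the picture. A call takes as long as a camera call.
- find_in(thing, camera): "xy" ([column, row] in pixels, amid what is visible of it).
The state is a dict: "clock": time; "q": joint angles; "qd": joint speeds; "joint_torque": joint torques, N m; "tool_pos": TCP position; "eef_rot": TCP orientation; "contact_force": force on the tool from outside, world axes, zero at the start; "moment": the same for the moment, N m; "opening": opening from 0.0 (shut) to 1.0 (fully open).
Only numpy, scipy, OpenCV 4.12 (cv2) and the standard library are available. Lean on these libraries where they do the work, as an engineer would, in place of code of your own. Each camera call takes 0.05 s, during which the arm holds its last target.

### The job

Hang the loose metal bin on the counter stand above the one already fitted: find the top pair of slots by feel, hook its two claws into them with its back flat against the slotted face, then press it gently straight down until it is fully home and the spring catch has snapped into the window of its back plate. The metal is thin, so never force it; leave the other things where they are, and let go of the bin at the end.

Things in the scene. Friction and masses are not known exactly. Their poses are not given: they have to be found in the camera images.
- bin: Loose grey metal bin (0.2 kg) like the one on the stand, open top, upright. Origin: lower edge of its rear plate, centre, back surface; x points out of the plate's back (bin at x -120 to 0 mm), y along the plate, z up. 50 mm wide, side walls 40 mm high, front 28 mm. Rear plate 76 mm high, 3 mm thick, with a window 14 mm wide at z 4 to 14 mm. Best gripped across the side walls.
- bin_grip (a point): Point in the bin's middle, at bin x -62, y 0, z 28 mm, between the side walls (50 mm over their outsides): a good place to grip, fingers closing along the bin's y.
- bin_claws (a point): Point midway between the two claws behind the rear plate (bin x 0, y 0, z 64 mm). Claws at y +13 and -13 mm, 5 mm wide: a neck at bin z 64 to 72 mm, 9.5 mm long, ending in a tongue (x 5.5 to 9.5 mm) that points down to z 42 mm. The tongue goes through the slot, then down behind the face; the neck comes to rest on the slot's lower edge.
- stand: Stand: channel 50 mm wide, over 215 mm high, on a foot 8 mm thick. Origin: on the plane of its slotted face (toward robot), centre, on the worktop; x into the face, y along it, z up; foot at x -95 to 55, y +-60 mm. A bin hangs in it, underside at z 9 mm. Seat: bin origin at 0, 0, 97 mm, axes parallel (heights: lowest setting, see top_slots). Thin metal: bears a 30 N push on the bin.
- top_slots (a point): Middle between the lower edges of the top slot pair, on the face (stand z 161 mm) IF the channel stood at its lowest setting. It is clamped through long holes 4 to 22 mm higher than that, unread by any pose: slots, catch, seat and fitted bin are all that much higher than told here. Feel or look for the slots: 10 mm wide, 33 mm high, at y +-13 mm, rows 44 mm apart, face 4 mm thick.
- hook_in (a point): Where the bin's origin is when the claws go in (stand 0, 0, 120.5 mm, lowest setting: add the unknown 4 to 22 mm): they enter only within about 1.5 mm in height and 2.5 mm sideways. The plate then touches the face; with the claws against the face outside the slots the bin stands 9.5 mm off. From here it goes about 23.5 mm straight down to its seat.
- catch (a joint): Spring catch in the middle of the face, stand z 102 to 110 mm (lowest setting), m: 0 = out, 4 mm proud, sloped on top, square below; about 0.004 = pushed flush by the bin's lower edge as it comes down (spring 3.5 to 5.5 N; some 6 to 14 N of push on the bin). With the bin home it snaps out into the window; the bin then lifts no more than 1.5 mm.
- hole_punch: Grey and black two-hole punch, 94 x 110 x 60 mm, loose, a bystander. Origin: centre of underside.
- packing_tape: Roll of brown packing tape lying flat, 108 mm across, 48 mm high, loose, a bystander. Origin: centre of underside.
- sticky_notes: Pad of sticky notes, 75 x 74 x 12 mm, loose, a bystander. Origin: centre of underside.
- staple_remover: Black staple remover, 26 x 60 x 30 mm, loose, a bystander. Origin: centre of underside.

How it is judged:
By the outcome, as a careful person would: the job done as asked, in the order asked, and still so for the second after the job is handed in, with the robot touching nothing.
It also fails if it takes over 51 s, if anything falls off the work surface, if the arm or the gripper's body presses on something with over 40 N, if the wrist force passes 120 N, or if a joint passes its speed limit or range.

## Working session

There is one attempt and no reset: what is moved stays moved. The work goes in short steps, Python scripts to look and compute and a shell command to move; the robot and the scene stay as the last step left them, time stands still between calls to the robot, and variables do not carry over. Pictures are saved under pics/ and viewed, and the job is handed in when it is done.

```bash
mkdir -p pics; ls
cat > h.py <<'E'
import numpy as np, cv2, json
from plant import get_state, snapshot, finish_job, find_in
from scipy.spatial.transform import Rotation as R
def snap(cam,name):
    s=snapshot(cam); cv2.imwrite(f'pics/{name}.png',cv2.cvtColor(s['color'],cv2.COLOR_RGB2BGR)); 
    np.savez(f'pics/{name}.npz',K=s['intrinsics'],E=s['extrinsics']); return s
def proj(s,P,fish=False):
    K=np.array(s['intrinsics'] if 'intrinsics' in s else s['K']);E=np.array(s['extrinsics'] if 'extrinsics' in s else s['E'])
    P=np.atleast_2d(P); c=(E[:3,:3]@P.T).T+E[:3,3]
    if fish:
        r=np.linalg.norm(c[:,:2],axis=1); th=np.arctan2(r,c[:,2]); d=c[:,:2]/np.maximum(r,1e-9)[:,None]*th[:,None]
    else: d=c[:,:2]/c[:,2:]
    return np.c_[K[0,0]*d[:,0]+K[0,2],K[1,1]*d[:,1]+K[1,2]]
def ray(s,px,fish=False):
    K=np.array(s['intrinsics'] if 'intrinsics' in s else s['K']);E=np.array(s['extrinsics'] if 'extrinsics' in s else s['E'])
    d=np.array([(px[0]-K[0,2])/K[0,0],(px[1]-K[1,2])/K[1,1]])
    if fish:
        r=np.hypot(*d); v=np.array([*(d/max(r,1e-9)*np.sin(r)),np.cos(r)])
    else: v=np.array([*d,1.])
    return -E[:3,:3].T@E[:3,3], E[:3,:3].T@v
def onz(s,px,z,fish=False):
    o,v=ray(s,px,fish); return o+v*(z-o[2])/v[2]
def tri(rays):
    A=np.zeros((3,3));b=np.zeros(3)
    for o,v in rays:
        v=v/np.linalg.norm(v);M=np.eye(3)-np.outer(v,v);A+=M;b+=M@o
    return np.linalg.solve(A,b)
def st():
    s=get_state(); print('t',round(s['clock'],2),'pos',np.round(np.array(s['tool_pos'])*1000,1),'q',np.round(s['eef_rot'],4),'F',np.round(s['contact_force'],1),'M',np.round(s['moment'],2),'op',round(s['opening']*88.1,1)); return s
E
python3 - <<'E'
from h import *
s=st(); print(R.from_quat(s['eef_rot']).as_matrix().round(3))
for c in('scene','top','wrist'):
    a=snap(c,c+'0'); print(c,np.round(a['intrinsics'],1).tolist(),np.round(a['extrinsics'],3).tolist())
    for t in('bin','stand','bin_grip','bin_claws','top_slots','catch','hole_punch','packing_tape','sticky_notes','staple_remover'):
        try: print(t,[(np.round(d['xy']).tolist(),round(d['score'],2)) for d in find_in(t,c)][:3])
        except Exception as e: print(t,e)
E
```

```text
pics
t 0.0 pos [164.7 602.3 237.9] q [ 1.330e-01  9.911e-01 -9.000e-04 -1.000e-04] F [-0.3 -0.1 -0.1] M [-0.03  0.02  0.02] op 88.2
[[-0.965  0.264 -0.   ]
 [ 0.264  0.965 -0.002]
 [-0.    -0.002 -1.   ]]
scene [[439.8, 0.0, 265.2], [0.0, 439.8, 196.6], [0.0, 0.0, 1.0]] [[0.719, -0.695, -0.007, -0.429], [-0.509, -0.519, -0.686, 0.414], [0.473, 0.497, -0.727, 0.943], [0.0, 0.0, 0.0, 1.0]]
bin [([329.0, 323.0], 0.9)]
stand [([261.0, 233.0], 0.93), ([191.0, 180.0], 0.69)]
bin_grip [([326.0, 316.0], 0.83)]
bin_claws [([329.0, 319.0], 0.77)]
top_slots [([259.0, 233.0], 0.58), ([320.0, 215.0], 0.4)]
catch []
hole_punch [([191.0, 182.0], 0.64), ([260.0, 230.0], 0.24)]
packing_tape [([362.0, 243.0], 0.79)]
sticky_notes [([274.0, 183.0], 0.61)]
staple_remover [([317.0, 214.0], 0.72)]
top [[431.5, 0.0, 259.9], [0.0, 431.5, 187.0], [0.0, 0.0, 1.0]] [[0.056, -0.998, 0.003, -0.002], [-0.977, -0.055, -0.208, 0.637], [0.208, 0.009, -0.978, 1.236], [0.0, 0.0, 0.0, 1.0]]
bin [([363.0, 238.0], 0.9), ([266.0, 214.0], 0.66)]
stand [([266.0, 215.0], 0.63)]
bin_grip [([362.0, 235.0], 0.82)]
bin_claws [([366.0, 234.0], 0.74)]
top_slots [([267.0, 219.0], 0.89)]
catch []
hole_punch [([174.0, 210.0], 0.88)]
packing_tape [([338.0, 178.0], 0.94)]
sticky_notes [([221.0, 161.0], 0.71), ([364.0, 235.0], 0.51)]
staple_remover [([287.0, 160.0], 0.46), ([267.0, 213.0], 0.26)]
wrist [[297.3, 0.0, 257.3], [0.0, 297.3, 195.6], [0.0, 0.0, 1.0]] [[0.264, 0.965, 0.0, -0.626], [0.927, -0.253, 0.278, -0.039], [0.268, -0.073, -0.961, 0.39], [0.0, 0.0, 0.0, 1.0]]
bin []
stand []
bin_grip []
bin_claws []
top_slots []
catch []
hole_punch []
packing_tape []
sticky_notes []
staple_remover []
```

View pics/scene0.png

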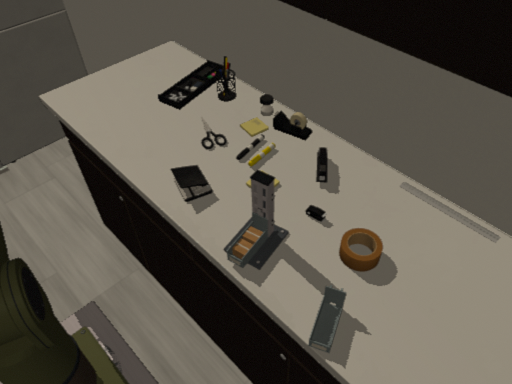

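View pics/top0.png

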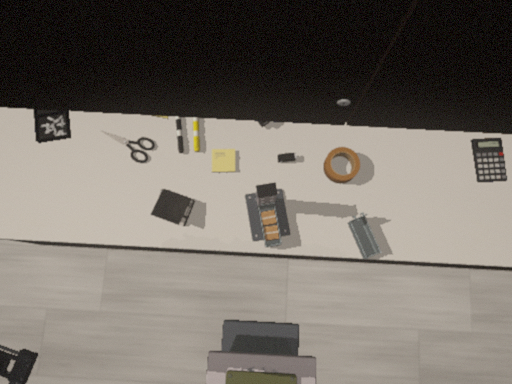

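Run:
```python
import cv2
a=cv2.imread('pics/scene0.png'); cv2.imwrite('pics/s0a.png',cv2.resize(a[130:300,170:320],None,fx=4.5,fy=3.5*4.5/4.5,interpolation=cv2.INTER_CUBIC) if 0 else cv2.resize(a[150:290,190:330],None,fx=4.2,fy=4.2,interpolation=cv2.INTER_CUBIC))
cv2.imwrite('pics/s0b.png',cv2.resize(a[260:384,270:400],None,fx=4.5,fy=4.5,interpolation=cv2.INTER_CUBIC))
a=cv2.imread('pics/top0.png'); cv2.imwrite('pics/t0a.png',cv2.resize(a[165:285,220:400],None,fx=4.4,fy=4.4,interpolation=cv2.INTER_CUBIC))
```

```text
(no output)
```

View crops.

View pics/s0a.png

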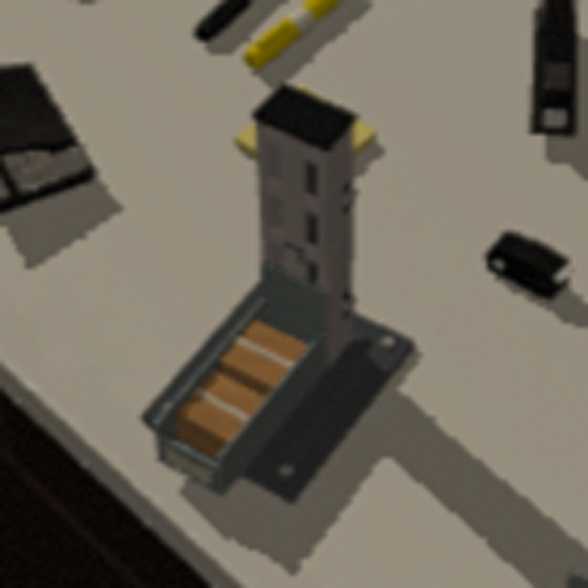

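View pics/s0b.png

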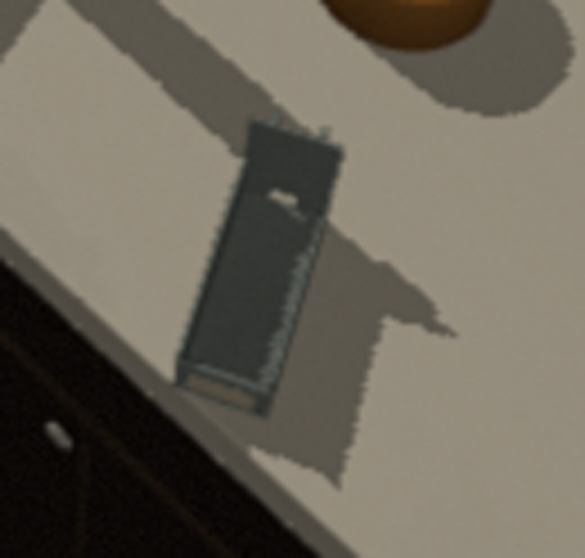

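View pics/t0a.png

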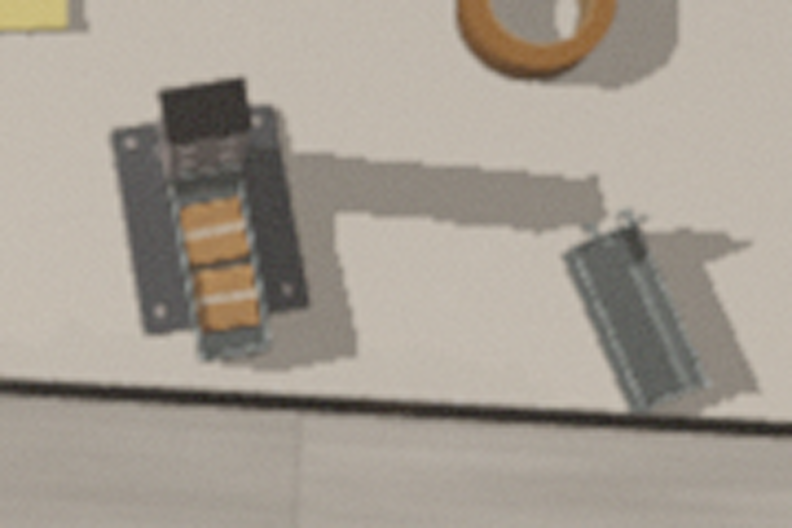

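```bash
cat > fit.py <<'E'
from h import *
from scipy.optimize import least_squares
def T(p,P):
    c,s=np.cos(p[2]),np.sin(p[2]); P=np.atleast_2d(P)/1000.
    return np.c_[c*P[:,0]-s*P[:,1]+p[0],s*P[:,0]+c*P[:,1]+p[1],P[:,2]]
def fit(obs,p0,fish=()):
    # obs: list of (cam npz, pts Nx3 mm, px Nx2)
    f=lambda p:np.concatenate([(proj(s,T(p,P),s['fish'])-px).ravel() for s,P,px in obs])
    r=least_squares(f,p0,loss='soft_l1'); return r.x,r.fun.reshape(-1,2)
def cam(n,fish=False):
    d=dict(np.load(f'pics/{n}.npz')); d['fish']=fish; return d
E
python3 - <<'E'
from fit import *
t,s=cam('top0'),cam('scene0')
c=lambda px,o,k:np.array(px,float)/k+np.array(o)
ta=lambda *px:c(px,(220,165),4.4)
sa=lambda *px:c(px,(190,150),4.2)
sb=lambda *px:c(px,(270,260),4.5)
# stand: face toward robot -> x into face ~ world +x
foot=[[55,60,8],[55,-60,8],[-95,-60,8],[-95,60,8]]
o=[(t,np.array(foot),ta((112,130),(275,107),(308,303),(148,333))),
   (s,np.array([[55,-60,8],[-95,-60,8]]),sa((413,345),(293,498)))]
for oo in (o,o[:1]):
    p,f=fit(oo,[0.5,0,0]); print('stand',p.round(4),np.degrees(p[2]).round(2)); print(f.round(1).tolist())
ob=[(t,np.array([[0,25,76],[0,-25,76],[-120,25,28],[-120,-25,28]]),ta((563,252),(637,222),(635,410),(708,385))),
    (s,np.array([[0,25,76],[0,-25,76],[-120,25,28],[-120,-25,28],[-120,25,0],[-120,-25,0]]),sb((250,122),(343,150),(180,358),(272,385),(180,383),(262,413)))]
for oo in (ob,ob[:1],ob[1:]):
    p,f=fit(oo,[0.5,-.3,0.3]); print('bin',p.round(4),np.degrees(p[2]).round(2)); print(f.round(1).tolist())
E
```

```text
stand [0.5836 0.0081 0.2303] 13.19
[[-0.3, -0.5], [0.1, -1.7], [1.6, 0.5], [-0.4, 0.5], [0.2, -1.0], [-0.7, 0.8]]
stand [0.5831 0.0085 0.2246] 12.87
[[-0.4, -0.4], [0.1, -1.5], [1.3, 0.9], [-0.7, 0.6]]
bin [ 0.5644 -0.267   0.4442] 25.45
[[4.3, -3.4], [2.8, -3.0], [1.3, -0.5], [-0.3, -1.2], [-1.1, -2.2], [-0.8, -1.9], [-1.6, 0.4], [-0.4, 1.8], [-2.4, 0.3], [0.6, 1.0]]
bin [ 0.5557 -0.2573  0.5115] 29.3
[[1.3, -0.2], [-0.7, -0.8], [0.7, 1.6], [-1.4, -0.1]]
bin [ 0.5665 -0.2688  0.4339] 24.86
[[0.1, -2.3], [0.4, -1.9], [-0.9, 0.0], [0.3, 1.7], [-1.7, -0.0], [1.3, 0.9]]
```

```bash
cat > go.py <<'E'
# usage: python3 go.py x y z yaw_of_tool_y(deg) [pitchless]: prints tool-frame delta to the target (tool pointing down)
import sys; from h import *
def tgt(yaw):
    a=np.radians(yaw); y=np.array([np.cos(a),np.sin(a),0]); z=np.array([0,0,-1.]); x=np.cross(y,z); return np.c_[x,y,z]
def delta(pos,M):
    s=st(); C=R.from_quat(s['eef_rot']).as_matrix()
    d=C.T@(np.array(pos)-np.array(s['tool_pos']))*1000; w=np.degrees(R.from_matrix(C.T@M).as_rotvec())
    print('tool shift mm',d.round(2),'rotvec deg',w.round(2),'| n',np.linalg.norm(d).round(1)); return d,w
if __name__=='__main__':
    a=list(map(float,sys.argv[1:])); delta(np.array(a[:3])/1000,tgt(a[3]))
E
python3 -m creep '[-24.5,-29,-3.8,0,0,0,-24.5,-29,-3.8,0,0,0,-24.5,-29,-3.8,0,0,0,-24.5,-29,-3.8,0,0,0,-24.5,-29,-3.8,0,0,0]' 88
python3 -m creep '[-24.5,-29,-3.8,0,0,0,-24.5,-29,-3.8,0,0,0,-24.5,-29,-3.8,0,0,0,-24.5,-29,-3.8,0,0,0,-24.5,-29,-3.8,0,0,0]'
python3 go.py 420 30 300 103; python3 -c "
from h import *
print(np.round(get_state()['q'],2))"
```

```text
clock: 2.07
tool_pos: [0.2404, 0.434, 0.2557]
eef_rot: [0.126, 0.992, 0.004, -0.003]
contact_force: [0.3, 0.1, 0.0]
opening: 0.998
clock: 2.48
tool_pos: [0.3257, 0.2548, 0.2745]
eef_rot: [0.124, 0.992, 0.005, -0.002]
contact_force: [1.2, 0.7, 0.1]
opening: 0.996
t 2.48 pos [325.7 254.8 274.5] q [ 0.1245  0.9922  0.0052 -0.0018] F [1.2 0.7 0.1] M [ 0.03 -0.1   0.  ] op 87.8
tool shift mm [-146.76 -194.31  -28.19] rotvec deg [  0.62  -0.14 -27.3 ] | n 245.1
[-0.58  0.37 -0.26  2.12  0.14  0.67  0.39]
```

```bash
python3 -m creep '[-23,-31,-4,0,0,0,-23,-31,-4,0,0,0,-23,-31,-4,0,0,0,-23,-31,-4,0,0,0,-23,-31,-4,0,0,0]'
python3 -m creep '[-10,-16,-3,0,0,-7,-8,-16,-3,0,0,-7,0,0,0,0,0,-7,0,0,0,0,0,-7]'
python3 go.py 420 30 300 103
python3 - <<'E'
from h import *
print(np.round(get_state()['q'],2))
s=snap('wrist','w1'); print(st()['clock'])
for t in('stand','top_slots','bin','catch'): print(t,[(np.round(d['xy']).tolist(),round(d['score'],2)) for d in find_in(t,'wrist')][:3])
E
```

```text
clock: 2.9
tool_pos: [0.402, 0.0674, 0.2947]
eef_rot: [0.124, 0.992, 0.007, 0.0]
contact_force: [0.8, 0.3, -0.1]
opening: 1.002
clock: 3.23
tool_pos: [0.4175, 0.0199, 0.302]
eef_rot: [-0.12, 0.993, 0.004, 0.004]
contact_force: [-0.2, -0.0, -0.1]
opening: 0.998
t 3.23 pos [417.5  19.9 302. ] q [-0.1196  0.9928  0.0037  0.0043] F [-0.2 -0.  -0.1] M [-0.01  0.03  0.05] op 87.9
tool shift mm [-4.76  9.17  2.11] rotvec deg [0.37 0.54 0.74] | n 10.5
[ 0.12  0.34 -0.38  2.06  0.17  0.76  1.46]
t 3.28 pos [417.6  19.6 302. ] q [-0.1223  0.9925  0.0034  0.0044] F [ 0.7 -0.7 -0.4] M [-0.04  0.02  0.  ] op 87.9
3.2833
stand [([225.0, 242.0], 0.93)]
top_slots []
bin [([64.0, 176.0], 0.89)]
catch [([224.0, 246.0], 0.39)]
```

View pics/w1.png

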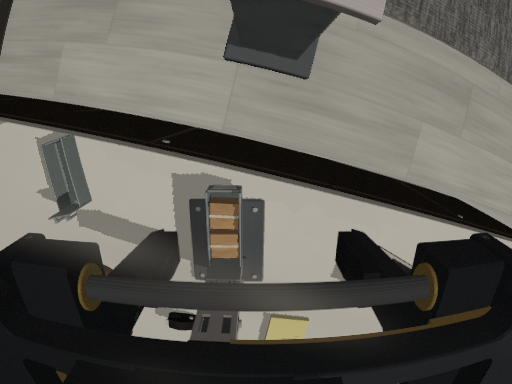

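Run:
```python
import cv2
a=cv2.imread('pics/w1.png'); cv2.imwrite('pics/w1a.png',cv2.resize(a[180:360,160:290],None,fx=4.5,fy=3.3*4.5/4.5*1.0,interpolation=cv2.INTER_CUBIC))
cv2.imwrite('pics/w1b.png',cv2.resize(a[120:230,20:110],None,fx=5,fy=5,interpolation=cv2.INTER_CUBIC))
```

```text
(no output)
```

View pics/w1a.png

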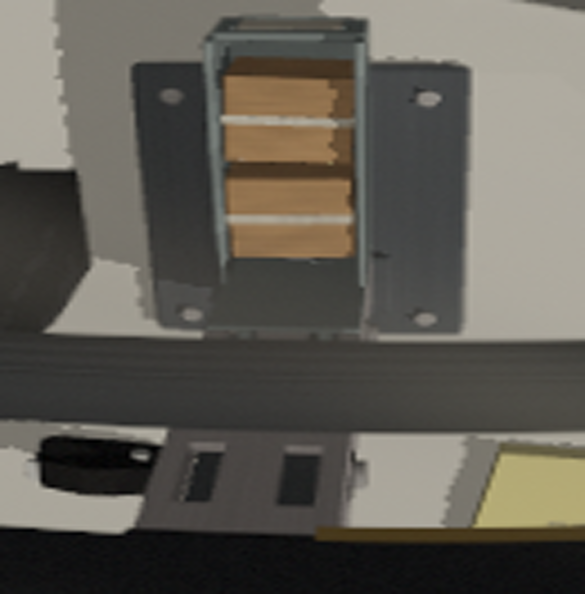

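View pics/w1b.png

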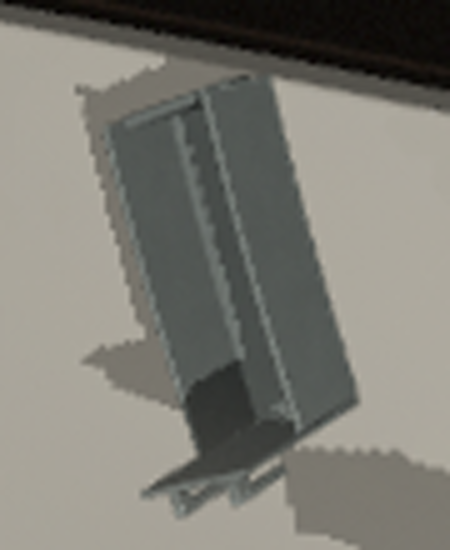

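Run:
```python
from fit import *
t,s,w=cam('top0'),cam('scene0'),cam('w1',True)
c=lambda px,o,k:np.array(px,float)/np.array(k)+np.array(o)
ta=lambda *px:c(px,(220,165),4.4)
sa=lambda *px:c(px,(190,150),4.2)
sb=lambda *px:c(px,(270,260),4.5)
wa=lambda *px:c(px,(160,180),(4.5,3.3))
wb=lambda *px:c(px,(20,120),5)
F=np.array([[55,60,8],[55,-60,8],[-95,-60,8],[-95,60,8]])
o=[(t,F,ta((112,130),(275,107),(308,303),(148,333))),
   (s,F[1:3],sa((413,345),(293,498))),
   (w,F,wa((463,332),(160,327),(135,65),(470,66)))]
for oo in (o,o[2:]):
    p,f=fit(oo,[0.58,0,0.2]); print('stand',p.round(4),np.degrees(p[2]).round(2)); print(f.round(1).tolist())
# slot centres on face -> z
for q in (p,fit(o,p)[0]):
  for nm,px in (('L bot-front',(190,503)),('L top',(195,450)),('R bot',(280,503)),('R top',(290,450)),('ctr',(252,478))):
    O,v=ray(w,wa(px)[0],True); n=np.array([np.cos(q[2]),np.sin(q[2]),0]); k=n@(np.array([q[0],q[1],0])-O)/(n@v); X=O+k*v
    print(nm,'y',round(1000*(np.array([-n[1],n[0],0])@(X-[q[0],q[1],0])),1),'z',round(X[2]*1000,1))
B=np.array([[0,25,76],[0,-25,76],[-120,25,28],[-120,-25,28],[0,25,0],[0,25,76],[-120,25,0]])
ow=(w,np.array([[0,-25,76],[0,25,0],[-120,25,0],[-120,25,28],[-120,-25,28]]),wb((145,495),(357,403),(268,78),(203,92),(112,128)))
os_=(s,np.array([[0,25,76],[0,-25,76],[-120,25,28],[-120,-25,28],[-120,25,0],[-120,-25,0]]),sb((250,122),(343,150),(180,358),(272,385),(180,383),(262,413)))
ot=(t,B[:4],ta((563,252),(637,222),(635,410),(708,385)))
for oo in ([ow],[ow,os_],[ow,os_,ot]):
    p,f=fit(oo,[0.56,-.27,0.45]); print('bin',p.round(4),np.degrees(p[2]).round(2)); print(f.round(1).tolist())
```

```text
stand [0.5844 0.0114 0.2278] 13.05
[[-1.3, -0.8], [-0.9, -2.0], [0.4, 0.3], [-1.5, 0.2], [-0.4, -1.7], [-1.5, -0.2], [-0.3, 0.6], [-0.9, 0.4], [-1.8, -1.1], [-0.0, -0.7]]
stand [0.5847 0.0126 0.2282] 13.07
[[0.4, 0.9], [-0.2, 0.8], [-1.1, -0.8], [0.7, -0.3]]
L bot-front y -13.6 z 201.4
L top y -16.5 z 172.7
R bot y 8.7 z 199.8
R top y 8.8 z 170.9
ctr y 0.4 z 187.1
L bot-front y -12.3 z 202.1
L top y -15.2 z 173.4
R bot y 10.0 z 200.4
R top y 10.0 z 171.7
ctr y 1.7 z 187.8
bin [ 0.566  -0.267   0.4604] 26.38
[[-1.1, 1.9], [0.4, -0.1], [-1.6, -0.3], [2.3, -1.1], [0.2, 0.3]]
bin [ 0.5664 -0.2679  0.4456] 25.53
[[-1.6, 1.8], [0.0, 0.2], [-1.2, -0.2], [2.7, -1.0], [0.4, 0.0], [-0.3, -2.4], [0.1, -2.2], [-0.6, 0.1], [0.6, 1.5], [-1.4, 0.0], [1.6, 0.7]]
bin [ 0.5654 -0.2667  0.4512] 25.85
[[-1.1, 1.5], [0.6, -0.2], [-0.9, -0.6], [3.0, -1.5], [0.7, -0.2], [-0.9, -2.5], [-0.6, -2.3], [-1.1, 0.2], [0.2, 1.5], [-1.9, 0.1], [1.2, 0.7], [4.3, -3.7], [2.7, -3.4], [1.5, -0.9], [-0.2, -1.7]]
```

```bash
python3 go.py 510 -294 170 116
```

```text
t 3.48 pos [417.   21.6 301.7] q [-0.1169  0.9931  0.004   0.0039] F [0.2 0.  1.1] M [ 0.02  0.05 -0.01] op 88.1
tool shift mm [ -16.08 -329.54  129.57] rotvec deg [  0.35   0.54 -12.58] | n 354.5
```

```bash
python3 -m creep '[-2,-36,14,0,0,0,-2,-36,14,0,0,0,-2,-36,14,0,0,0,-2,-36,14,0,0,0,-2,-36,14,0,0,0]'
python3 -m creep '[-2,-36,14,0,0,0,-2,-36,14,0,0,0,-2,-36,14,0,0,-6,0,-30,12,0,0,-6,0,0,0,0,0,0]'
python3 go.py 510 -294 170 116
python3 - <<'E'
from h import *
print(np.round(get_state()['q'],2))
s=snap('wrist','w2')
for t in('bin_grip','bin_claws'): print(t,[(np.round(d['xy']).tolist(),round(d['score'],2)) for d in find_in(t,'wrist')][:3])
E
```

```text
clock: 3.9
tool_pos: [0.4749, -0.1426, 0.2317]
eef_rot: [-0.124, 0.992, 0.006, 0.009]
contact_force: [0.8, 0.7, 1.0]
opening: 0.995
clock: 4.32
tool_pos: [0.5204, -0.2847, 0.1702]
eef_rot: [-0.225, 0.974, 0.003, 0.008]
contact_force: [-0.2, -0.8, -0.0]
opening: 1.003
t 4.32 pos [ 520.4 -284.7  170.2] q [-0.2249  0.9744  0.0026  0.0078] F [-0.2 -0.8 -0. ] M [0.02 0.06 0.  ] op 88.3
tool shift mm [ 1.342e+01 -3.770e+00 -1.000e-02] rotvec deg [ 0.09  0.93 -0.01] | n 13.9
[ 0.64  0.75 -0.36  1.73  0.36  0.72  2.12]
bin_grip [([259.0, 172.0], 0.96)]
bin_claws [([258.0, 176.0], 0.65)]
```

View pics/w2.png

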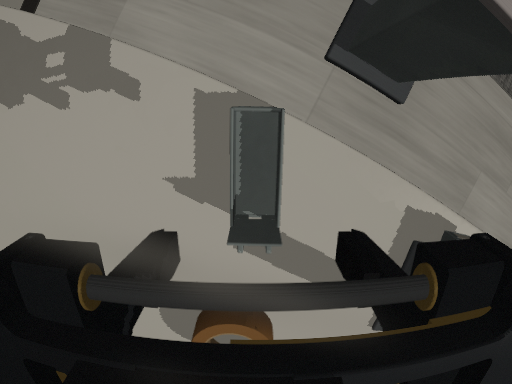

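Run:
```python
import cv2
a=cv2.imread('pics/w2.png'); cv2.imwrite('pics/w2a.png',cv2.resize(a[95:260,210:310],None,fx=3.6,fy=3.6,interpolation=cv2.INTER_CUBIC))
```

```text
(no output)
```

View pics/w2a.png

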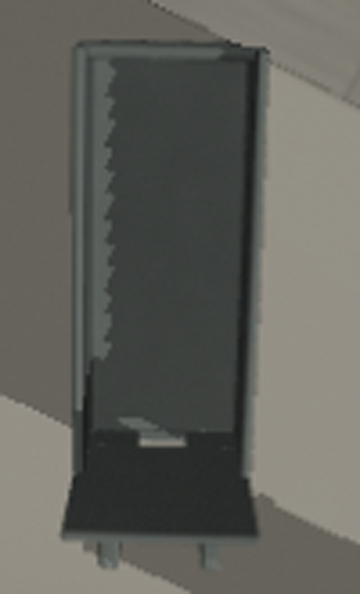

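Run:
```python
from fit import *
w=cam('w2',True)
px=np.array([(77,44),(270,48),(62,540),(258,540),(245,432),(90,434)])/3.6+[210,95]
for n in (4,):
    p,f=fit([(w,np.array([[-120,-25,28],[-120,25,28],[0,-25,76],[0,25,76]])[:n],px[:n])],[0.566,-.267,.45]); print(p.round(4),np.degrees(p[2]).round(2),f.round(1).tolist())
c,s=np.cos(p[2]),np.sin(p[2]); print('grip',p[0]-.062*c,p[1]-.062*s)
```

```text
[ 0.5637 -0.266   0.4274] 24.49 [[0.5, -0.1], [-1.0, 0.1], [-0.3, -0.6], [0.7, 0.7]]
grip 0.5072978008348872 -0.29165402683904273
```

```bash
python3 go.py 507.8 -292 9 114.7
```

```text
t 4.47 pos [ 520.7 -276.8  172.9] q [-0.2268  0.9739  0.0046  0.0088] F [-0.2  0.6 -0.5] M [ 0.04 -0.01  0.05] op 88.1
tool shift mm [ 21.38  -8.75 163.43] rotvec deg [0.3  1.09 1.52] | n 165.1
```

```bash
python3 -m creep '[10,-4,20,0,0.5,0.8,10,-4,20,0,0.5,0.7,0,0,10,0,0,0,0,0,0,0,0,0]'
python3 go.py 507.8 -292 9 114.7;python3 - <<'E'
from h import *
s=snap('wrist','w3'); st()
a=cv2.imread('pics/w3.png'); cv2.imwrite('pics/w3a.png',cv2.resize(a[60:270,190:330],None,fx=2.8,fy=2.8,interpolation=cv2.INTER_CUBIC))
E
```

```text
clock: 4.8
tool_pos: [0.5103, -0.2834, 0.1256]
eef_rot: [-0.217, 0.976, 0.003, 0.003]
contact_force: [-0.1, -0.2, -0.7]
opening: 1.0
t 4.8 pos [ 510.3 -283.4  125.6] q [-0.2167  0.9762  0.0026  0.0033] F [-0.1 -0.2 -0.7] M [0.1  0.03 0.01] op 88.1
tool shift mm [  6.79  -7.13 116.5 ] rotvec deg [0.21 0.44 0.33] | n 116.9
t 4.85 pos [ 510.8 -283.4  126.4] q [-0.2169  0.9762  0.0024  0.0038] F [-0.6 -0.2 -0.3] M [0.06 0.04 0.  ] op 88.2
```

View pics/w3a.png

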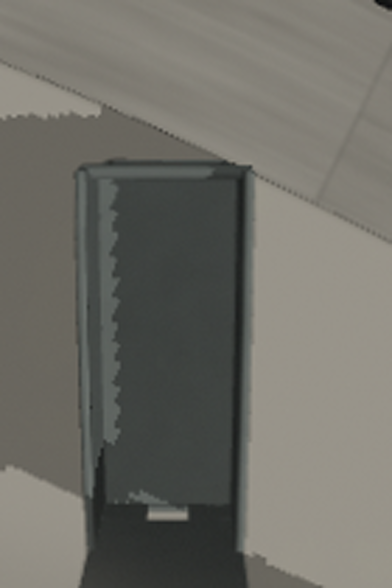

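Run:
```python
from fit import *
w=cam('w3',True)
px=np.array([(77,168),(253,168),(168,505),(98,546),(243,546)])/2.8+[190,60]
for zf in (28,40):
  for rear in ([168],):
    p,f=fit([(w,np.array([[-120,-25,zf],[-120,25,zf],[-3,0,4],[-3,-24,40],[-3,24,40]]),px)],[0.566,-.267,.45]); print(zf,p.round(4),np.degrees(p[2]).round(2),f.round(1).tolist())
    c,s=np.cos(p[2]),np.sin(p[2]); print('grip',p[0]-.062*c,p[1]-.062*s)
```

```text
28 [ 0.5636 -0.2652  0.439 ] 25.15 [[0.9, -0.2], [-0.7, -0.6], [0.6, -1.1], [-2.2, 1.2], [0.4, 1.2]]
grip 0.5074431151753328 -0.291584528760066
40 [ 0.5633 -0.2654  0.4368] 25.03 [[-0.7, -0.1], [0.8, -0.4], [0.6, -1.4], [-2.2, 0.9], [0.4, 1.0]]
grip 0.5071207918747134 -0.2915866890500245
```

```bash
python3 -m creep '[3,-4,28,0.1,0.2,0.2,3,-3,28,0.1,0.2,0.2,0,0,28,0,0,0,0,0,20,0,0,0,0,0,0,0,0,0]'
python3 go.py 507.4 -291.6 10 115
```

```text
clock: 5.27
tool_pos: [0.5189, -0.2872, 0.0279]
eef_rot: [-0.217, 0.976, -0.003, 0.009]
contact_force: [-0.0, -1.1, 0.1]
opening: 1.001
t 5.27 pos [ 518.9 -287.2   27.9] q [-0.2166  0.9762 -0.0033  0.0087] F [-0.  -1.1  0.1] M [ 0.08  0.06 -0.08] op 88.2
tool shift mm [12.52  1.07 17.65] rotvec deg [-0.59  0.89  0.03] | n 21.7
```

```bash
python3 -m creep '[7,0.5,9,-0.3,0.5,0,5,0.5,8,-0.3,0.3,0,0,0,0,0,0,0]'
python3 go.py 507.4 -291.6 10 115
```

```text
clock: 5.52
tool_pos: [0.5104, -0.29, 0.0133]
eef_rot: [-0.218, 0.976, -0.0, 0.003]
contact_force: [-0.6, 0.2, 0.2]
opening: 0.999
t 5.52 pos [ 510.4 -290.    13.3] q [-2.181e-01  9.759e-01 -3.000e-04  2.500e-03] F [-0.6  0.2  0.2] M [0.05 0.04 0.03] op 88.0
tool shift mm [ 3.38 -0.18  3.25] rotvec deg [-0.1   0.27  0.2 ] | n 4.7
```

```bash
python3 -m creep '[4,0,3.5,0,0.2,0,1,0,0.5,0,0.1,0,0,0,0,0,0,0]'
python3 go.py 507.4 -291.6 10 115
python3 -m creep '[0,0,0,0,0,0,0,0,0,0,0,0,0,0,0,0,0,0,0,0,0,0,0,0,0,0,0,0,0,0]' 40 30
python3 go.py 507.4 -291.6 10 115
```

```text
clock: 5.77
tool_pos: [0.5067, -0.2932, 0.0114]
eef_rot: [-0.218, 0.976, -0.002, 0.001]
contact_force: [0.1, 0.1, -0.1]
opening: 1.001
t 5.77 pos [ 506.7 -293.2   11.4] q [-0.2177  0.976  -0.0021  0.0013] F [ 0.1  0.1 -0.1] M [-0.    0.05 -0.02] op 88.2
tool shift mm [-1.3   1.19  1.37] rotvec deg [-0.26  0.09  0.14] | n 2.2
clock: 6.18
tool_pos: [0.5077, -0.294, 0.0131]
eef_rot: [-0.217, 0.976, -0.003, 0.003]
contact_force: [0.4, 0.2, -0.7]
opening: 0.642
t 6.18 pos [ 507.7 -294.    13.1] q [-0.2172  0.9761 -0.003   0.0025] F [ 0.4  0.2 -0.7] M [ 0.07  0.01 -0.03] op 56.6
tool shift mm [-0.78  2.35  3.11] rotvec deg [-0.4   0.21  0.09] | n 4.0
```

```bash
python3 -m creep '[0,2,3.5,-0.3,0.1,0,0,0,0,0,0,0,0,0,0,0,0,0,0,0,0,0,0,0]' 40 40
python3 go.py 507.4 -291.6 10 115
python3 - <<'E'
from h import *
s=snap('wrist','w4'); st()
E
```

```text
clock: 6.52
tool_pos: [0.5072, -0.2925, 0.0099]
eef_rot: [-0.217, 0.976, -0.001, 0.001]
contact_force: [-0.6, 1.0, 2.7]
opening: 0.562
t 6.52 pos [ 507.2 -292.5    9.9] q [-2.171e-01  9.761e-01 -9.000e-04  1.300e-03] F [-0.6  1.   2.7] M [-0.03  0.05 -0.02] op 49.5
tool shift mm [-0.52  0.75 -0.12] rotvec deg [-0.14  0.12  0.08] | n 0.9
t 6.57 pos [ 507.3 -292.5    9.9] q [-2.171e-01  9.761e-01 -9.000e-04  1.300e-03] F [0.  0.  2.2] M [ 0.    0.05 -0.05] op 49.5
```

View pics/w4.png

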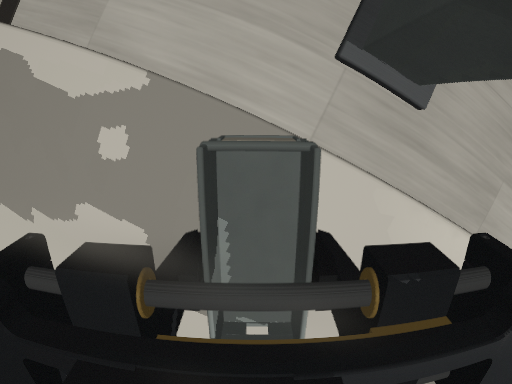

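```bash
python3 - <<'E'
import cv2
a=cv2.imread('pics/w4.png'); cv2.imwrite('pics/w4a.png',cv2.resize(a[125:345,185:335],None,fx=2.7,fy=2.7,interpolation=cv2.INTER_CUBIC))
E
python3 -m creep '[0,0,-15,0,0,0,0,0,-25,0,0,0,0,0,-30,0,0,0,0,0,-30,0,0,0,0,0,0,0,0,0]' - 40
python3 go.py 507.4 -291.6 110 115
```

```text
clock: 6.98
tool_pos: [0.5037, -0.2899, 0.1086]
eef_rot: [-0.218, 0.976, 0.003, -0.003]
contact_force: [0.6, -0.6, -2.1]
opening: 0.564
t 6.98 pos [ 503.7 -289.9  108.6] q [-0.218   0.9759  0.0031 -0.0032] F [ 0.6 -0.6 -2.1] M [-0.01 -0.09 -0.01] op 49.7
tool shift mm [-2.67 -3.09 -1.47] rotvec deg [ 0.42 -0.28  0.18] | n 4.3
```

View pics/w4a.png

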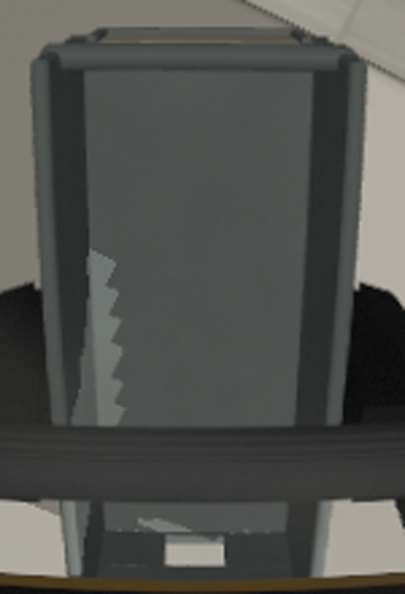

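```bash
python3 - <<'E'
from fit import *
w=cam('w4',True)
c=lambda *p:np.array(p)/2.7+[185,125]
n=np.array([np.cos(np.radians(25)),np.sin(np.radians(25)),0]); m=np.array([-n[1],n[0],0]); tcp=np.array([.5073,-.2925,.0099])
def at(px,z):
    X=onz(w,px,z/1000,True)-tcp; return round(1000*n@X,1),round(1000*m@X,1)
print('win bot (x rel TCP, expect origin)',at(c(165,535)[0:2],4),at(c(225,535),4),'top',at(c(165,567),14),at(c(225,567),14))
for z in(28,40): print(z,'front',at(c(32,62),z),at(c(364,62),z), at(c(32,420),z))
print('front rim outer', at(c(100,30),28),at(c(305,30),28))
E
python3 - <<'E'
from h import *
for t in('scene','top'):
    snap(t,t+'5')
a=cv2.imread('pics/scene5.png'); cv2.imwrite('pics/s5.png',cv2.resize(a[180:340,200:400],None,fx=4,fy=3.7,interpolation=cv2.INTER_CUBIC))
E
```

```text
win bot (x rel TCP, expect origin) (np.float64(61.0), np.float64(-7.2)) (np.float64(61.0), np.float64(7.5)) top (np.float64(62.7), np.float64(-6.9)) (np.float64(62.7), np.float64(7.2))
28 front (np.float64(-55.5), np.float64(-26.5)) (np.float64(-55.6), np.float64(27.7)) (np.float64(12.1), np.float64(-31.0))
40 front (np.float64(-57.0), np.float64(-24.0)) (np.float64(-57.1), np.float64(25.2)) (np.float64(4.4), np.float64(-28.1))
front rim outer (np.float64(-60.5), np.float64(-15.2)) (np.float64(-60.6), np.float64(17.8))
```

View pics/s5.png

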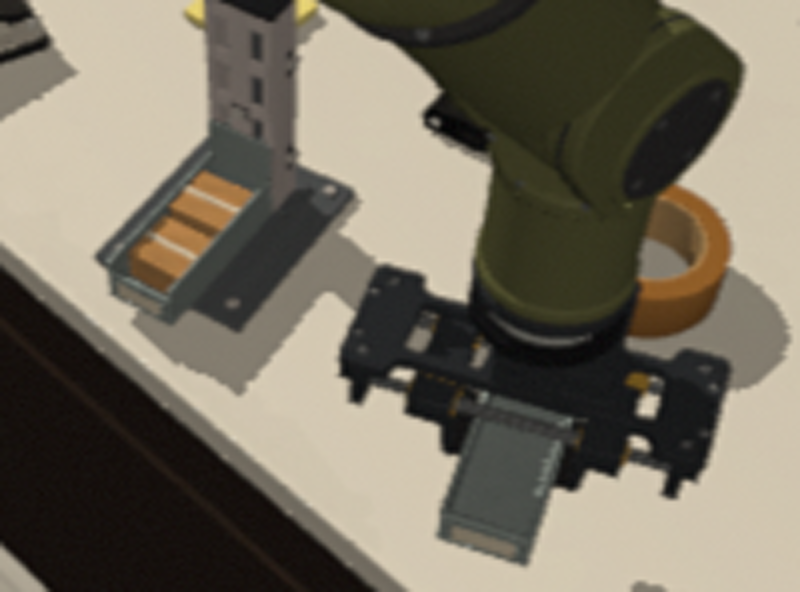

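```bash
python3 go.py 455 -18 175 103
```

```text
t 7.08 pos [ 501.1 -289.1  104.6] q [-0.218   0.9759  0.0049 -0.0059] F [ 0.7 -0.2 -2.1] M [0.01 0.04 0.02] op 49.7
tool shift mm [-72.97 265.76 -67.83] rotvec deg [ 0.63 -0.61 12.18] | n 283.8
```

View pics/scene5.png

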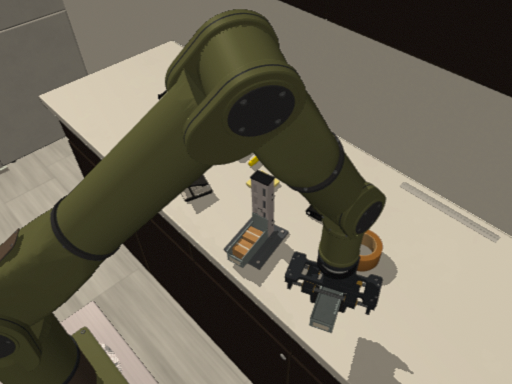

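```bash
python3 -m creep '[-6,25,-12,0,0,0,-9,33,-12,0,0,0,-9,33,-10,0,0,0,-9,33,-10,0,0,0,-9,33,-10,0,0,0]' - 45
python3 -m creep '[-9,33,-6,0,0,4,-5,33,0,0,0,4,-5,25,0,0,0,4,0,8,0,0,0,0,0,0,0,0,0,0]'
python3 go.py 455 -18 175 103
```

```text
clock: 7.5
tool_pos: [0.4664, -0.1338, 0.1512]
eef_rot: [-0.209, 0.978, 0.006, -0.014]
contact_force: [0.4, 0.3, -2.2]
opening: 0.563
clock: 7.92
tool_pos: [0.4441, -0.0216, 0.1537]
eef_rot: [-0.107, 0.994, 0.007, -0.02]
contact_force: [0.2, -0.4, -2.7]
opening: 0.563
t 7.92 pos [444.1 -21.6 153.7] q [-0.1067  0.9941  0.0071 -0.0204] F [ 0.2 -0.4 -2.7] M [ 0.05 -0.04 -0.05] op 49.6
tool shift mm [-10.6    1.55 -21.74] rotvec deg [ 1.07 -2.23 -0.74] | n 24.2
```

```bash
python3 -m creep '[0,0,0,0.5,-1.1,-0.3,0,0,0,0.5,-1.1,-0.3,0,0,0,0,0,0]'
python3 go.py 490 -9.4 146 103
python3 - <<'E'
from h import *
for t in('scene','top','wrist'): snap(t,t+'6')
st()
a=cv2.imread('pics/scene6.png'); cv2.imwrite('pics/s6.png',cv2.resize(a[150:290,180:330],None,fx=4.2,fy=4.2,interpolation=cv2.INTER_CUBIC))
a=cv2.imread('pics/top6.png'); cv2.imwrite('pics/t6.png',cv2.resize(a[165:285,200:350],None,fx=4.2,fy=4.2,interpolation=cv2.INTER_CUBIC))
E
```

```text
clock: 8.17
tool_pos: [0.4428, -0.0238, 0.1507]
eef_rot: [-0.114, 0.994, -0.0, -0.003]
contact_force: [-0.8, 0.2, -1.7]
opening: 0.565
t 8.17 pos [442.8 -23.8 150.7] q [-1.135e-01  9.935e-01 -2.000e-04 -2.800e-03] F [-0.8  0.2 -1.7] M [-0.05  0.1   0.  ] op 49.8
tool shift mm [-49.29   3.32   4.42] rotvec deg [ 0.01 -0.32  0.04] | n 49.6
t 8.32 pos [443.9 -23.7 151.1] q [-0.1126  0.9936  0.     -0.0022] F [ 0.2 -0.  -2.8] M [-0.01 -0.01 -0.  ] op 49.4
```

View pics/s6.png

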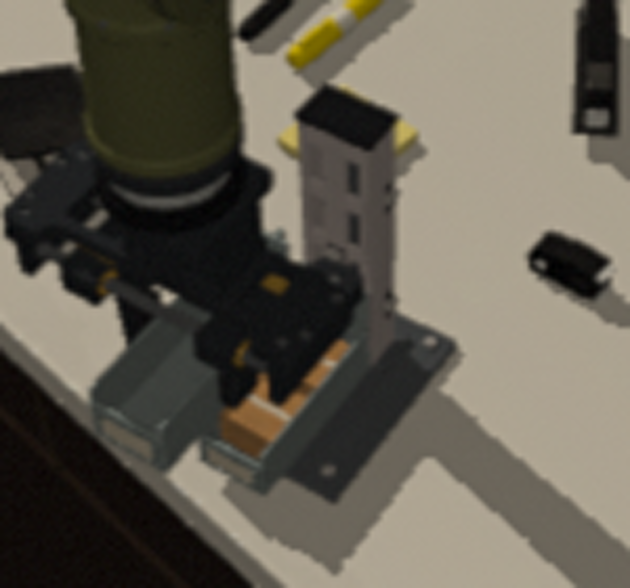

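View pics/t6.png

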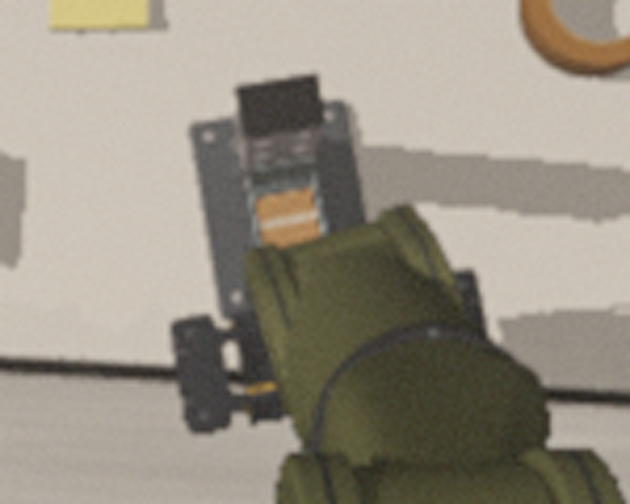

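View pics/wrist6.png

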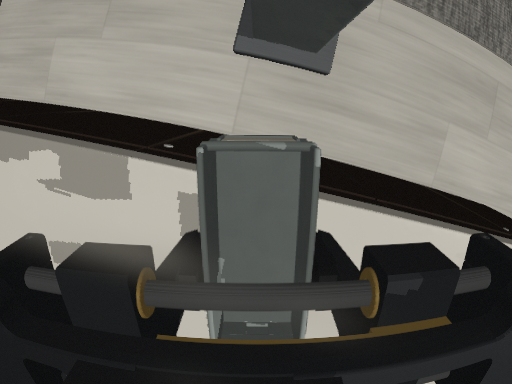

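```bash
cat > b.py <<'E'
from h import *
from go import tgt
S=np.array([.5845,.0115]); a=np.radians(13.05); n=np.array([np.cos(a),np.sin(a)]); m=np.array([-n[1],n[0]])
def bs(pr=True):
    s=get_state(); M=R.from_quat(s['eef_rot']).as_matrix(); p=np.array(s['tool_pos'])+M@np.array([-.062,0,.0099])
    d=p[:2]-S; w=np.degrees(R.from_matrix(M.T@tgt(90+np.degrees(a))).as_rotvec()); F=np.array(s['contact_force'])
    print(f"t {s['clock']:.2f} bin x {1000*n@d:.1f} y {1000*m@d:.1f} Z {1000*p[2]:.1f} | d={1000*p[2]-120.5:.1f}(hook) {1000*p[2]-97:.1f}(seat) | need rot {w.round(2)} | F into {F[:2]@n:.1f} side {F[:2]@m:.1f} up {F[2]:.1f} M {np.round(s['moment'],2)} op {s['opening']*88.1:.1f}")
bs()
E
python3 b.py
python3 -m creep '[-15,1,4,0,-0.2,0,-15,1,3,0,-0.1,0,-4,0.5,0,0,0,0,0,0,0,0,0,0]'
python3 b.py
```

```text
t 8.32 bin x -82.9 y -2.7 Z 140.9 | d=20.4(hook) 43.9(seat) | need rot [ 0.03 -0.25 -0.12] | F into 0.2 side -0.1 up -2.8 M [-0.01 -0.01 -0.  ] op 49.4
clock: 8.65
tool_pos: [0.4775, -0.0173, 0.1429]
eef_rot: [-0.11, 0.994, -0.0, -0.001]
contact_force: [0.2, 0.5, -3.2]
opening: 0.56
t 8.65 bin x -48.8 y -4.3 Z 132.8 | d=12.3(hook) 35.8(seat) | need rot [ 0.01 -0.13 -0.44] | F into 0.3 side 0.5 up -3.2 M [0.   0.04 0.01] op 49.4
```

```bash
python3 -m creep '[-14,2.5,-1,0,0,-0.2,-12,1.5,-1,0,0,-0.2,0,0,0,0,0,0]'
python3 b.py
python3 - <<'E'
from h import *
snap('scene','scene7')
a=cv2.imread('pics/scene7.png'); cv2.imwrite('pics/s7.png',cv2.resize(a[150:290,180:330],None,fx=4.2,fy=4.2,interpolation=cv2.INTER_CUBIC))
E
```

```text
clock: 8.9
tool_pos: [0.5003, -0.0099, 0.1444]
eef_rot: [-0.112, 0.994, -0.0, -0.003]
contact_force: [0.5, 0.9, -3.5]
opening: 0.562
t 8.90 bin x -24.9 y -2.1 Z 134.1 | d=13.6(hook) 37.1(seat) | need rot [-0.01 -0.39 -0.19] | F into 0.6 side 0.8 up -3.5 M [ 0.05 -0.06 -0.  ] op 49.5
```

View pics/s7.png

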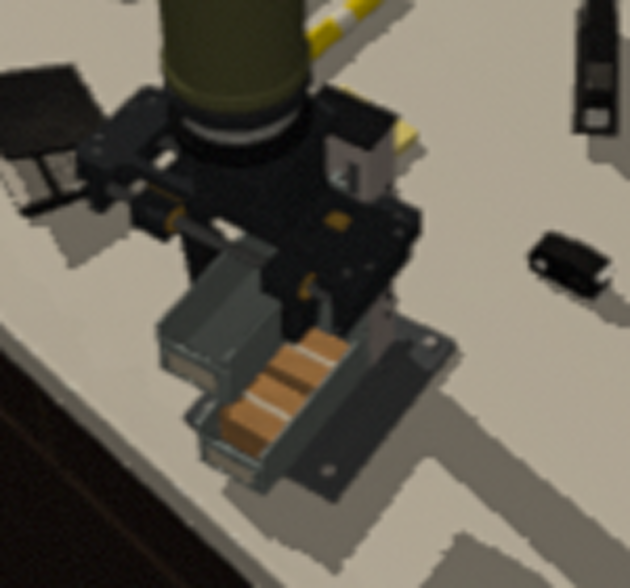

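Run:
```python
from b import *
d=dict(np.load('pics/scene7.npz'))
a=cv2.imread('pics/scene7.png')[150:290,180:330]; k=5; a=cv2.resize(a,None,fx=k,fy=k/1.2,interpolation=cv2.INTER_CUBIC)
def W(x,y,z): return np.array([*(S+n*x/1000+m*y/1000),z/1000])
def dr(P,col):
    px=(proj(d,P)-[180,150])*[k,k/1.2]
    cv2.polylines(a,[px.round().astype(int)],True,col,1)
def box(x,y,z,col):
    dr(np.array([W(x-120,y-25,z),W(x-120,y+25,z),W(x-120,y+25,z+28),W(x-120,y-25,z+28)]),col)
    dr(np.array([W(x-120,y-25,z),W(x,y-25,z)]),col)
box(-24.9,-2.1,134.1,(0,0,255)); box(0,0,9+8,(0,255,0))
dr(np.array([W(-95,-60,8),W(-95,60,8),W(55,60,8),W(55,-60,8)]),(255,0,0))
cv2.imwrite('pics/s7b.png',a[:580])
```

```text
t 8.95 bin x -26.6 y -2.4 Z 133.8 | d=13.3(hook) 36.8(seat) | need rot [-0.03 -0.52 -0.23] | F into 0.1 side 0.2 up -2.7 M [ 0.05  0.05 -0.01] op 49.4
```

View pics/s7b.png

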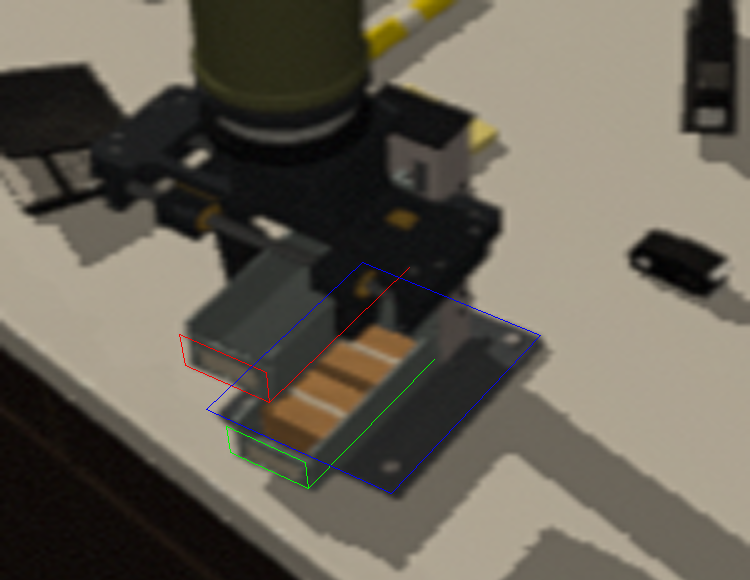

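```bash
python3 -m creep '[-6,2,0,0,-0.3,-0.1,-5,1,0,0,-0.2,-0.1,0,0,0,0,0,0]'
python3 b.py
python3 -m creep '[-2,0.5,0,0,-0.2,0,-2,0,0,0,0,0]'
python3 b.py
```

```text
clock: 9.2
tool_pos: [0.5062, -0.0066, 0.1439]
eef_rot: [-0.113, 0.994, -0.001, -0.002]
contact_force: [-0.0, 0.2, -2.5]
opening: 0.561
t 9.20 bin x -18.4 y -0.1 Z 133.7 | d=13.2(hook) 36.7(seat) | need rot [-0.05 -0.23 -0.11] | F into 0.0 side 0.2 up -2.5 M [ 0.03 -0.05 -0.01] op 49.4
clock: 9.37
tool_pos: [0.5088, -0.0056, 0.1438]
eef_rot: [-0.113, 0.994, -0.001, -0.001]
contact_force: [-0.6, 0.0, -2.1]
opening: 0.561
t 9.37 bin x -15.6 y 0.3 Z 133.7 | d=13.2(hook) 36.7(seat) | need rot [-0.06 -0.13 -0.12] | F into -0.6 side 0.2 up -2.1 M [0.03 0.04 0.05] op 49.4
```

```bash
python3 -m creep '[-2,0,0,0,-0.1,-0.1,-2,0,0,0,0,0]'; python3 b.py
python3 -m creep '[-2,0,0,0,0,0,-1.5,0,0,0,0,0]'; python3 b.py
python3 -m creep '[-1.5,0,0,0,0,0,-1.5,0,0,0,0,0]'; python3 b.py
```

```text
clock: 9.53
tool_pos: [0.5125, -0.0049, 0.1437]
eef_rot: [-0.114, 0.994, -0.001, -0.0]
contact_force: [0.4, -0.9, -2.5]
opening: 0.566
t 9.53 bin x -11.8 y 0.3 Z 133.8 | d=13.3(hook) 36.8(seat) | need rot [-0.07 -0.06 -0.01] | F into 0.2 side -0.9 up -2.5 M [ 0.03  0.01 -0.04] op 49.8
clock: 9.7
tool_pos: [0.5146, -0.0044, 0.1434]
eef_rot: [-0.114, 0.994, -0.001, -0.002]
contact_force: [-4.6, -1.3, -2.4]
opening: 0.564
t 9.70 bin x -9.7 y 0.2 Z 133.2 | d=12.7(hook) 36.2(seat) | need rot [-0.08 -0.27 -0.01] | F into -4.7 side -0.2 up -2.4 M [-0.06  0.65  0.07] op 49.7
clock: 9.87
tool_pos: [0.5146, -0.0045, 0.1429]
eef_rot: [-0.114, 0.994, -0.001, -0.006]
contact_force: [-5.0, -1.1, -0.6]
opening: 0.563
t 9.87 bin x -9.8 y 0.2 Z 132.3 | d=11.8(hook) 35.3(seat) | need rot [-0.09 -0.65 -0.  ] | F into -5.2 side 0.1 up -0.6 M [-0.15  0.86  0.09] op 49.6
```

```bash
python3 -m creep '[-1,0,1,0,-0.5,0,-1,0,1,0,-0.3,0]'; python3 b.py
python3 -m creep '[-1,0,1,0,-0.3,0,-1,0,1,0,-0.3,0]'; python3 b.py
```

```text
clock: 10.03
tool_pos: [0.5151, -0.0045, 0.1406]
eef_rot: [-0.114, 0.994, -0.001, -0.0]
contact_force: [-3.3, -0.7, -0.1]
opening: 0.562
t 10.03 bin x -9.3 y 0.1 Z 130.7 | d=10.2(hook) 33.7(seat) | need rot [-0.09 -0.02 -0.01] | F into -3.4 side 0.0 up -0.1 M [-0.02  0.5   0.08] op 49.5
clock: 10.2
tool_pos: [0.5157, -0.0044, 0.1382]
eef_rot: [-0.114, 0.994, -0.0, 0.004]
contact_force: [-4.1, -0.7, -1.4]
opening: 0.56
t 10.20 bin x -8.5 y -0.0 Z 128.8 | d=8.3(hook) 31.8(seat) | need rot [-0.1   0.46 -0.02] | F into -4.2 side 0.3 up -1.4 M [-0.14  0.6   0.04] op 49.3
```

```bash
python3 -m creep '[-1.2,0,0.5,0,0.4,0,-1.2,0,0.5,0,0,0]'; python3 b.py
python3 -m creep '[-1.2,0,0.7,0,0,0,-1.2,0,0.7,0,0,0]'; python3 b.py
```

```text
clock: 10.37
tool_pos: [0.5162, -0.0046, 0.1368]
eef_rot: [-0.113, 0.994, -0.001, -0.001]
contact_force: [-5.3, -1.0, 0.6]
opening: 0.564
t 10.37 bin x -8.2 y -0.3 Z 126.8 | d=6.3(hook) 29.8(seat) | need rot [-0.12 -0.18 -0.05] | F into -5.4 side 0.2 up 0.6 M [-0.07  0.55  0.01] op 49.7
clock: 10.53
tool_pos: [0.5175, -0.0045, 0.1352]
eef_rot: [-0.113, 0.994, -0.002, -0.003]
contact_force: [-5.2, -1.9, 0.0]
opening: 0.562
t 10.53 bin x -7.0 y -0.6 Z 124.9 | d=4.4(hook) 27.9(seat) | need rot [-0.13 -0.36 -0.09] | F into -5.5 side -0.7 up 0.0 M [-0.04  0.64  0.06] op 49.5
```

```bash
python3 - <<'E'
from h import *
for t in('scene','wrist'): snap(t,t+'8')
a=cv2.imread('pics/scene8.png'); cv2.imwrite('pics/s8.png',cv2.resize(a[160:270,200:300],None,fx=5.4,fy=5.4,interpolation=cv2.INTER_CUBIC))
a=cv2.imread('pics/wrist8.png'); cv2.imwrite('pics/w8a.png',cv2.resize(a[125:345,185:335],None,fx=2.7,fy=2.7,interpolation=cv2.INTER_CUBIC))
E
python3 b.py
```

```text
t 10.63 bin x -6.9 y -0.6 Z 124.9 | d=4.4(hook) 27.9(seat) | need rot [-0.13 -0.36 -0.08] | F into -5.2 side 0.6 up 0.3 M [-0.03  0.62  0.01] op 49.5
```

View pics/s8.png

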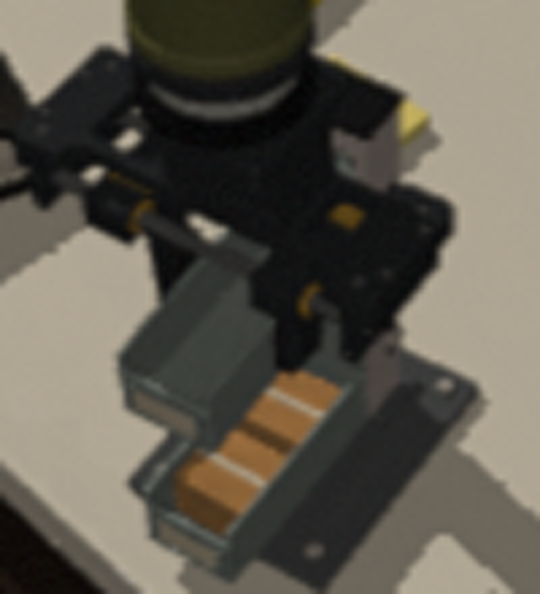

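View pics/w8a.png

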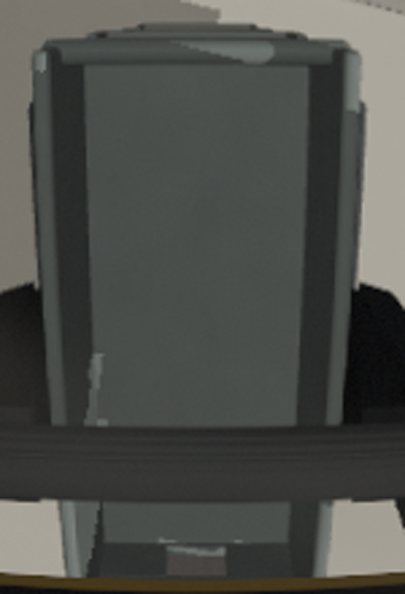

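```bash
cat > gp.py <<'E'
# bin pose in grip from wrist picture crop (offset 185,125, scale 2.7): front wall-top corners and window lower corners
from h import *
from scipy.optimize import least_squares
def gp(name,tcp,q,px):
    w=dict(np.load(f'pics/{name}.npz')); M=R.from_quat(q).as_matrix()
    A=np.array([[-57.,-24.2,30.1],[-57,25,30.1],[61,-7.2,-5.9],[61,7.4,-5.9]])  # fwd, y, up rel TCP at level grip
    G=np.array([0,0,19.])
    def f(p):
        th=np.radians(p[2]); c,s=np.cos(th),np.sin(th); P=A-G
        Q=np.c_[c*P[:,0]-s*P[:,2]+p[0],P[:,1]+p[3],s*P[:,0]+c*P[:,2]+p[1]]+G   # +pitch: rear up
        X=(M@(np.c_[-Q[:,0],Q[:,1],-Q[:,2]]/1000).T).T+tcp
        return (proj(w,X,True)-(np.array(px)/2.7+[185,125])).ravel()
    r=least_squares(f,[0,0,0,0]); print('fwd mm, up mm, pitch deg (rear up), y:',r.x.round(2),'res px',np.abs(r.fun).max().round(2)); return r.x
E
python3 - <<'E'
from gp import *
s=get_state()
gp('w4',np.array([.5073,-.2925,.0099]),[-2.171e-01,9.761e-01,-9e-4,1.3e-3],[(32,62),(364,62),(165,535),(225,535)])
gp('wrist8',np.array(s['tool_pos']),s['eef_rot'],[(37,52),(359,53),(167,546),(225,548)])
E
```

```text
fwd mm, up mm, pitch deg (rear up), y: [ 0.02  0.04 -0.12  0.14] res px 0.26
fwd mm, up mm, pitch deg (rear up), y: [-0.33 -0.48  3.43  0.33] res px 0.48
```

```bash
cat > b.py <<'E'
from h import *
from go import tgt
import json
S=np.array([.5845,.0115]); a=np.radians(13.05); n=np.array([np.cos(a),np.sin(a)]); m=np.array([-n[1],n[0]])
try: G=json.load(open('grip.json'))   # fwd, up, pitch
except Exception: G=[0,0,0]
def bs():
    s=get_state(); M=R.from_quat(s['eef_rot']).as_matrix(); th=np.radians(G[2]); c,sn=np.cos(th),np.sin(th)
    v=np.array([62,-28.9]); o=np.array([c*v[0]-sn*v[1]+G[0],sn*v[0]+c*v[1]+G[1]+19])
    p=np.array(s['tool_pos'])+M@np.array([-o[0],0,-o[1]])/1000
    T=tgt(90+np.degrees(a))@R.from_rotvec([0,th,0]).as_matrix()
    d=p[:2]-S; w=np.degrees(R.from_matrix(M.T@T).as_rotvec()); F=np.array(s['contact_force'])
    print(f"t {s['clock']:.2f} bin x {1000*n@d:.1f} y {1000*m@d:.1f} Z {1000*p[2]:.1f} | d={1000*p[2]-120.5:.1f}(hook) {1000*p[2]-97:.1f}(seat) | need rot {w.round(2)} | F into {F[:2]@n:.1f} side {F[:2]@m:.1f} up {F[2]:.1f} M {np.round(s['moment'],2)} op {s['opening']*88.1:.1f}")
bs()
E
echo '[-0.3,-0.5,3.43]' > grip.json; python3 b.py
python3 -m creep '[3,0,0,0,0,0,3,0,0,0,1.2,0,0,0,0,0,2,0,0,0,0,0,0,0]' - 58; python3 b.py
```

```text
t 10.63 bin x -5.6 y -0.6 Z 128.1 | d=7.6(hook) 31.1(seat) | need rot [-0.13  3.07 -0.09] | F into -5.2 side 0.6 up 0.3 M [-0.03  0.62  0.01] op 49.5
clock: 10.97
tool_pos: [0.5168, -0.0045, 0.1358]
eef_rot: [-0.113, 0.993, -0.004, -0.026]
contact_force: [1.0, -0.7, -1.4]
opening: 0.563
t 10.97 bin x -6.7 y -0.5 Z 125.8 | d=5.3(hook) 28.8(seat) | need rot [-0.11  0.4  -0.11] | F into 0.8 side -0.9 up -1.4 M [ 0.06 -0.18 -0.  ] op 49.6
```

```bash
python3 -m creep '[1,0,0,0,0.3,0,0,0,0,0,0,0]'; python3 b.py;  python3 - <<'E'
from h import *
for t in('scene','wrist'): snap(t,t+'9')
a=cv2.imread('pics/scene9.png'); cv2.imwrite('pics/s9.png',cv2.resize(a[160:270,200:300],None,fx=5.4,fy=5.4,interpolation=cv2.INTER_CUBIC))
a=cv2.imread('pics/wrist9.png'); cv2.imwrite('pics/w9a.png',cv2.resize(a[125:345,185:335],None,fx=2.7,fy=2.7,interpolation=cv2.INTER_CUBIC))
E
python3 b.py
```

```text
clock: 11.13
tool_pos: [0.5184, -0.0041, 0.136]
eef_rot: [-0.113, 0.993, -0.004, -0.026]
contact_force: [0.2, -0.3, -3.1]
opening: 0.561
t 11.13 bin x -5.0 y -0.4 Z 126.1 | d=5.6(hook) 29.1(seat) | need rot [-0.1   0.43 -0.1 ] | F into 0.1 side -0.4 up -3.1 M [ 0.09 -0.02 -0.  ] op 49.4
t 11.23 bin x -5.8 y -0.4 Z 126.0 | d=5.5(hook) 29.0(seat) | need rot [-0.1   0.36 -0.1 ] | F into -0.5 side -0.3 up -2.5 M [ 0.04 -0.03  0.02] op 49.1
```

View pics/s9.png

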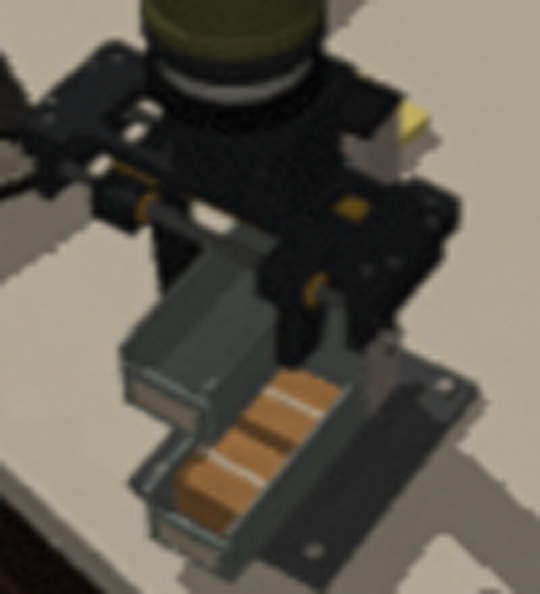

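View pics/w9a.png

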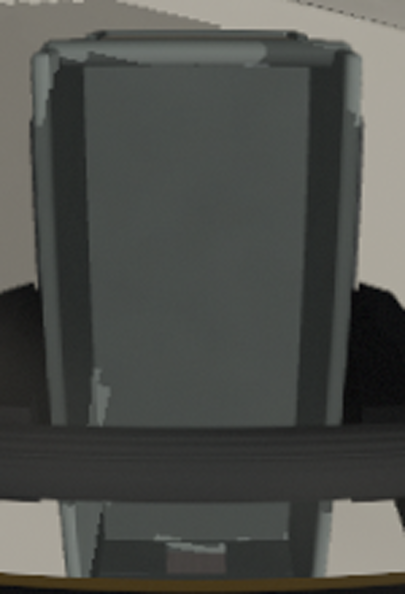

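Run:
```python
from gp import *
s=get_state(); print(s['tool_pos'])
for px in ([(33,52),(361,52),(167,543),(225,544)],[(35,50),(360,50),(167,544),(225,546)]): gp('wrist9',np.array(s['tool_pos']),s['eef_rot'],px)
```

```text
[ 0.51770966 -0.00429017  0.1359969 ]
fwd mm, up mm, pitch deg (rear up), y: [-0.45  0.73  2.3   0.25] res px 0.69
fwd mm, up mm, pitch deg (rear up), y: [-0.51  0.27  3.02  0.31] res px 0.61
```

```bash
echo '[-0.45,0.5,2.7]' > grip.json; python3 b.py
python3 -m creep '[-1,0,-0.5,0,0,0,-1,0,-0.5,0,0,0]'; python3 b.py
python3 -m creep '[-1,0,-0.5,0,0,0,-1,0,-0.5,0,0,0]'; python3 b.py
```

```text
t 11.23 bin x -6.2 y -0.4 Z 126.2 | d=5.7(hook) 29.2(seat) | need rot [-0.1  -0.37 -0.1 ] | F into -0.5 side -0.3 up -2.5 M [ 0.04 -0.03  0.02] op 49.1
clock: 11.4
tool_pos: [0.5194, -0.0039, 0.1369]
eef_rot: [-0.113, 0.993, -0.004, -0.026]
contact_force: [-0.6, 0.2, -3.2]
opening: 0.563
t 11.40 bin x -4.5 y -0.5 Z 127.1 | d=6.6(hook) 30.1(seat) | need rot [-0.11 -0.36 -0.11] | F into -0.5 side 0.3 up -3.2 M [ 0.01 -0.02  0.  ] op 49.6
clock: 11.57
tool_pos: [0.5214, -0.0035, 0.138]
eef_rot: [-0.113, 0.993, -0.004, -0.026]
contact_force: [-0.4, 0.0, -3.0]
opening: 0.562
t 11.57 bin x -2.4 y -0.5 Z 128.2 | d=7.7(hook) 31.2(seat) | need rot [-0.11 -0.35 -0.11] | F into -0.4 side 0.1 up -3.0 M [0.03 0.04 0.01] op 49.5
```

```bash
python3 -m creep '[-1,0,0,0,0,0,-1,0,0,0,0,0]'; python3 b.py
python3 -m creep '[-0.7,0,0,0,0,0,-0.7,0,0,0,0,0]'; python3 b.py
```

```text
clock: 11.73
tool_pos: [0.5229, -0.0032, 0.1378]
eef_rot: [-0.113, 0.993, -0.004, -0.027]
contact_force: [-1.2, 0.4, -2.8]
opening: 0.559
t 11.73 bin x -0.9 y -0.6 Z 127.9 | d=7.4(hook) 30.9(seat) | need rot [-0.11 -0.42 -0.11] | F into -1.1 side 0.7 up -2.8 M [0.03 0.22 0.04] op 49.3
clock: 11.9
tool_pos: [0.523, -0.0033, 0.1375]
eef_rot: [-0.113, 0.993, -0.004, -0.028]
contact_force: [-2.5, 0.0, -1.1]
opening: 0.559
t 11.90 bin x -0.9 y -0.6 Z 127.5 | d=7.0(hook) 30.5(seat) | need rot [-0.12 -0.6  -0.11] | F into -2.4 side 0.6 up -1.1 M [0.02 0.39 0.04] op 49.3
```

```bash
python3 -m creep '[0,0,2,0,-0.2,0,0,0,2,0,-0.2,0]'; python3 b.py
python3 -m creep '[0,0,2,0,0,0,0,0,2,0,0,0]'; python3 b.py
python3 - <<'E'
from h import *
for t in('scene','wrist'): snap(t,t+'10')
a=cv2.imread('pics/wrist10.png'); cv2.imwrite('pics/w10a.png',cv2.resize(a[125:345,185:335],None,fx=2.7,fy=2.7,interpolation=cv2.INTER_CUBIC))
E
python3 b.py
```

```text
clock: 12.07
tool_pos: [0.5232, -0.0032, 0.1336]
eef_rot: [-0.113, 0.993, -0.004, -0.024]
contact_force: [-0.3, 0.7, -2.3]
opening: 0.561
t 12.07 bin x -0.6 y -0.6 Z 124.0 | d=3.5(hook) 27.0(seat) | need rot [-0.12 -0.12 -0.11] | F into -0.2 side 0.7 up -2.3 M [ 0.04 -0.02 -0.07] op 49.5
clock: 12.23
tool_pos: [0.5233, -0.0032, 0.1292]
eef_rot: [-0.113, 0.993, -0.004, -0.024]
contact_force: [-0.2, 0.3, -1.1]
opening: 0.565
t 12.23 bin x -0.5 y -0.7 Z 119.8 | d=-0.7(hook) 22.8(seat) | need rot [-0.12 -0.05 -0.12] | F into -0.1 side 0.4 up -1.1 M [0.04 0.08 0.04] op 49.8
t 12.33 bin x -0.6 y -0.6 Z 119.5 | d=-1.0(hook) 22.5(seat) | need rot [-0.12 -0.08 -0.11] | F into 0.2 side 0.4 up -3.4 M [-0.03  0.1   0.02] op 49.4
```

View pics/w10a.png

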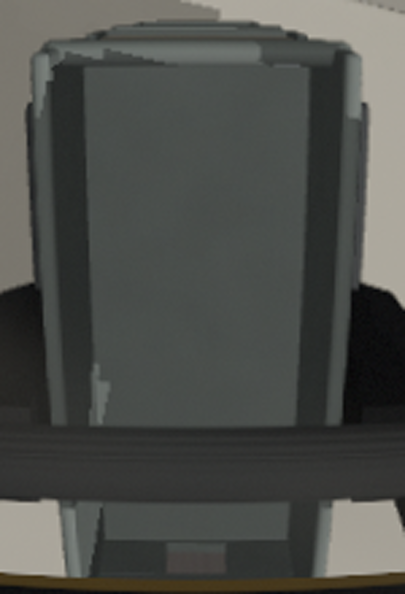

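```bash
python3 -m creep '[0,0,2,0,0,0,0,0,2,0,0,0]'; python3 b.py
python3 -m creep '[0,0,2,0,0,0,0,0,2,0,0,0]'; python3 b.py
```

```text
clock: 12.5
tool_pos: [0.5233, -0.0032, 0.125]
eef_rot: [-0.113, 0.993, -0.004, -0.024]
contact_force: [-0.6, -0.1, -1.0]
opening: 0.561
t 12.50 bin x -0.5 y -0.7 Z 115.5 | d=-5.0(hook) 18.5(seat) | need rot [-0.12 -0.04 -0.11] | F into -0.6 side 0.0 up -1.0 M [ 0.03 -0.01  0.04] op 49.4
clock: 12.67
tool_pos: [0.5226, -0.0035, 0.1209]
eef_rot: [-0.113, 0.993, -0.004, -0.024]
contact_force: [-3.8, 0.1, 4.3]
opening: 0.563
t 12.67 bin x -1.3 y -0.8 Z 111.4 | d=-9.1(hook) 14.4(seat) | need rot [-0.13 -0.1  -0.12] | F into -3.7 side 1.0 up 4.3 M [-0.05  0.41  0.05] op 49.6
```

```bash
python3 -m creep '[-0.7,0,2,0,0.2,0,-0.7,0,2,0,0.2,0]'; python3 b.py
python3 -m creep '[-0.5,0,2,0,0.2,0]'; python3 b.py
```

```text
clock: 12.83
tool_pos: [0.5223, -0.0038, 0.1173]
eef_rot: [-0.112, 0.993, -0.005, -0.029]
contact_force: [-4.0, -0.7, 4.5]
opening: 0.559
t 12.83 bin x -1.7 y -1.1 Z 107.2 | d=-13.3(hook) 10.2(seat) | need rot [-0.17 -0.66 -0.15] | F into -4.1 side 0.2 up 4.5 M [-0.04  0.69  0.02] op 49.2
clock: 12.92
tool_pos: [0.5215, -0.0041, 0.1151]
eef_rot: [-0.112, 0.993, -0.005, -0.032]
contact_force: [-2.8, -0.6, -2.0]
opening: 0.562
t 12.92 bin x -2.6 y -1.2 Z 104.6 | d=-15.9(hook) 7.6(seat) | need rot [-0.18 -1.01 -0.16] | F into -2.9 side 0.0 up -2.0 M [-0.12  0.8   0.01] op 49.5
```

```bash
python3 -m creep '[-0.5,0,1,0,-0.3,0,-0.3,0,1,0,-0.2,0]'; python3 b.py
python3 -m creep '[-0.3,0,1,0,0,0,-0.3,0,1,0,0,0]'; python3 b.py
```

```text
clock: 13.08
tool_pos: [0.5233, -0.0036, 0.1123]
eef_rot: [-0.112, 0.993, -0.004, -0.027]
contact_force: [-1.7, 0.1, 1.1]
opening: 0.561
t 13.08 bin x -0.6 y -1.1 Z 102.5 | d=-18.0(hook) 5.5(seat) | need rot [-0.16 -0.39 -0.15] | F into -1.6 side 0.5 up 1.1 M [-0.01 -0.01 -0.01] op 49.5
clock: 13.25
tool_pos: [0.5237, -0.0037, 0.1113]
eef_rot: [-0.113, 0.993, -0.005, -0.026]
contact_force: [-6.2, -1.0, 14.9]
opening: 0.563
t 13.25 bin x -0.3 y -1.2 Z 101.4 | d=-19.1(hook) 4.4(seat) | need rot [-0.2  -0.37 -0.12] | F into -6.2 side 0.4 up 14.9 M [0.08 0.92 0.14] op 49.6
```

```bash
python3 - <<'E'
from h import *
for t in('scene','wrist'): snap(t,t+'11')
a=cv2.imread('pics/wrist11.png'); cv2.imwrite('pics/w11a.png',cv2.resize(a[125:345,185:335],None,fx=2.7,fy=2.7,interpolation=cv2.INTER_CUBIC))
a=cv2.imread('pics/scene11.png'); cv2.imwrite('pics/s11.png',cv2.resize(a[150:290,180:330],None,fx=4.2,fy=4.2,interpolation=cv2.INTER_CUBIC))
E
python3 b.py
```

```text
t 13.35 bin x -0.3 y -1.1 Z 101.6 | d=-18.9(hook) 4.6(seat) | need rot [-0.2  -0.36 -0.13] | F into -6.0 side -0.4 up 9.3 M [0.06 0.56 0.09] op 49.5
```

View pics/w11a.png

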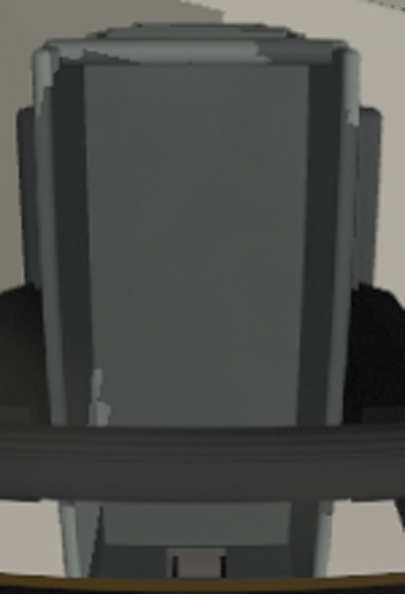

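View pics/s11.png

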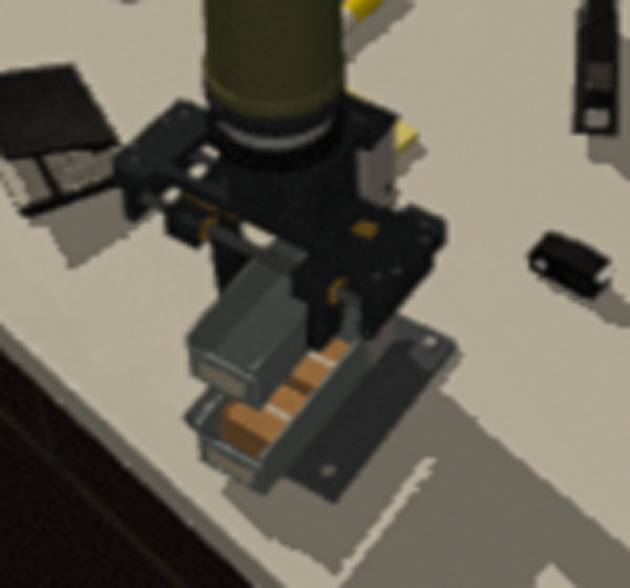

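```bash
python3 -m creep '[0,0,-1.5,0,0,0,0,0,-1.5,0,0,0]'; python3 b.py
python3 -m creep '[0,0,-1.5,0,0,0,0,0,-1.5,0,0,0]'; python3 b.py
```

```text
clock: 13.52
tool_pos: [0.5228, -0.0038, 0.1142]
eef_rot: [-0.113, 0.993, -0.005, -0.027]
contact_force: [-0.7, 0.2, -8.7]
opening: 0.561
t 13.52 bin x -1.2 y -1.1 Z 104.3 | d=-16.2(hook) 7.3(seat) | need rot [-0.21 -0.46 -0.11] | F into -0.6 side 0.3 up -8.7 M [ 0.    0.15 -0.01] op 49.4
clock: 13.68
tool_pos: [0.5221, -0.0039, 0.1154]
eef_rot: [-0.113, 0.993, -0.005, -0.028]
contact_force: [2.3, -0.3, -15.3]
opening: 0.564
t 13.68 bin x -1.9 y -1.1 Z 105.4 | d=-15.1(hook) 8.4(seat) | need rot [-0.16 -0.6  -0.11] | F into 2.1 side -0.8 up -15.3 M [-0.1  -0.13 -0.01] op 49.7
```

```bash
python3 -m creep '[0,0,1.5,0,0.2,0,-0.3,0,1.5,0,0.2,0]'; python3 b.py
python3 -m creep '[-0.3,0,1.2,0,0,0,-0.3,0,1,0,0,0]'; python3 b.py
```

```text
clock: 13.85
tool_pos: [0.5229, -0.0037, 0.1123]
eef_rot: [-0.113, 0.993, -0.005, -0.032]
contact_force: [-3.6, -0.8, 3.5]
opening: 0.561
t 13.85 bin x -1.1 y -1.1 Z 101.8 | d=-18.7(hook) 4.8(seat) | need rot [-0.15 -0.96 -0.12] | F into -3.7 side 0.0 up 3.5 M [ 0.03  0.08 -0.02] op 49.4
clock: 14.02
tool_pos: [0.5235, -0.0037, 0.1113]
eef_rot: [-0.113, 0.993, -0.005, -0.031]
contact_force: [-6.0, -0.6, 10.7]
opening: 0.563
t 14.02 bin x -0.5 y -1.2 Z 100.9 | d=-19.6(hook) 3.9(seat) | need rot [-0.19 -0.95 -0.12] | F into -6.0 side 0.8 up 10.7 M [-0.    0.74  0.14] op 49.6
```

```bash
python3 -m creep '[0,0,-0.3,0,0,0,0,0,0,0,0,0,0,0,0,0,0,0,0,0,0,0,0,0]' 75 10; python3 b.py
python3 -m creep '[0,0,0,0,0,0,0,0,0,0,0,0]'; python3 b.py
```

```text
clock: 14.35
tool_pos: [0.5273, -0.0027, 0.1135]
eef_rot: [-0.113, 0.993, -0.005, -0.027]
contact_force: [0.3, 0.4, -0.3]
opening: 0.839
t 14.35 bin x 3.5 y -1.1 Z 103.6 | d=-16.9(hook) 6.6(seat) | need rot [-0.21 -0.47 -0.11] | F into 0.4 side 0.4 up -0.3 M [ 0.08 -0.02  0.05] op 73.9
clock: 14.52
tool_pos: [0.5283, -0.0025, 0.1137]
eef_rot: [-0.113, 0.993, -0.005, -0.026]
contact_force: [-0.2, 0.8, 0.4]
opening: 0.85
t 14.52 bin x 4.5 y -1.1 Z 104.0 | d=-16.5(hook) 7.0(seat) | need rot [-0.22 -0.36 -0.11] | F into -0.1 side 0.8 up 0.4 M [ 0.   -0.03 -0.  ] op 74.8
```

Released without contact force. Now retreat up and back.

```bash
python3 -m creep '[3,0,-10,0,-1,0,3,0,-20,0,-1,0,3,0,-25,0,-1,0,4,0,-25,0,0,0,4,0,-25,0,0,0]'; python3 b.py
python3 -m creep '[25,0,-10,0,0,0,35,0,0,0,0,0,35,0,0,0,0,0,10,0,0,0,0,0,0,0,0,0,0,0]' ; python3 b.py
python3 - <<'E'
from h import *
for t in('scene','top','wrist'): snap(t,t+'12')
a=cv2.imread('pics/wrist12.png'); cv2.imwrite('pics/w12a.png',cv2.resize(a[150:350,150:310],None,fx=3,fy=3,interpolation=cv2.INTER_CUBIC))
a=cv2.imread('pics/scene12.png'); cv2.imwrite('pics/s12.png',cv2.resize(a[150:290,180:330],None,fx=4.2,fy=4.2,interpolation=cv2.INTER_CUBIC))
E
```

```text
clock: 14.93
tool_pos: [0.5091, -0.0057, 0.2197]
eef_rot: [-0.113, 0.994, -0.001, -0.003]
contact_force: [0.2, 0.5, -0.1]
opening: 0.849
t 14.93 bin x -14.6 y 0.3 Z 212.8 | d=92.3(hook) 115.8(seat) | need rot [-0.13  2.37 -0.04] | F into 0.3 side 0.5 up -0.1 M [ 0.06 -0.03 -0.03] op 74.8
clock: 15.35
tool_pos: [0.4044, -0.0302, 0.2381]
eef_rot: [-0.113, 0.994, -0.003, 0.007]
contact_force: [-0.3, -0.6, -0.8]
opening: 0.852
t 15.35 bin x -122.0 y -0.0 Z 232.5 | d=112.0(hook) 135.5(seat) | need rot [-0.38  3.44 -0.09] | F into -0.5 side -0.5 up -0.8 M [0.02 0.01 0.  ] op 75.0
```

View pics/s12.png

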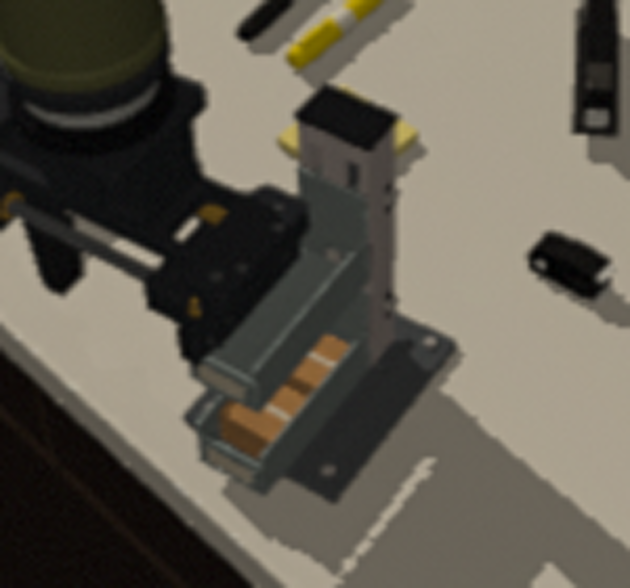

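View pics/w12a.png

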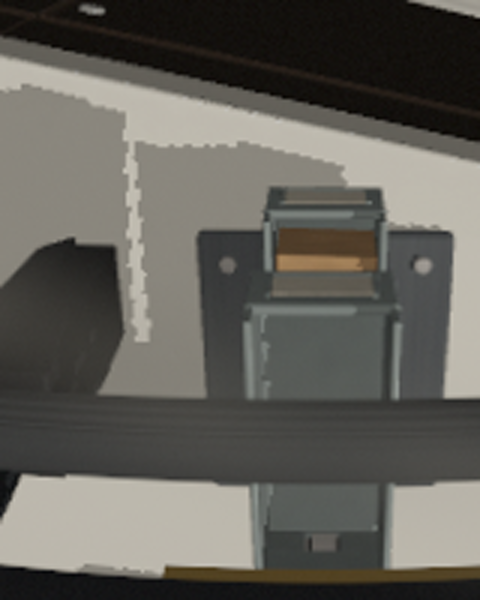

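View pics/scene12.png

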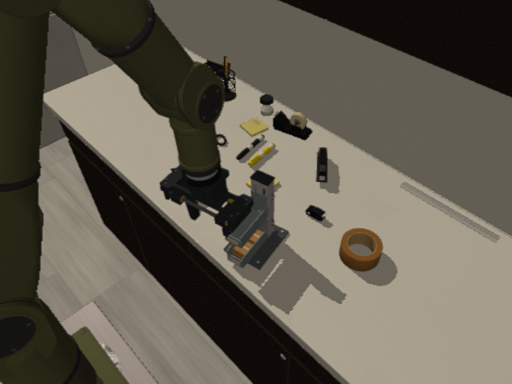

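Run:
```python
from b import *
d=dict(np.load('pics/scene12.npz')); k=5
a=cv2.imread('pics/scene12.png')[170:280,205:295]; a=cv2.resize(a,None,fx=k,fy=k,interpolation=cv2.INTER_CUBIC)
def W(x,y,z): return np.array([*(S+n*x/1000+m*y/1000),z/1000])
def dr(P,col): cv2.polylines(a,[((proj(d,P)-[205,170]+[1.3,0])*k).round().astype(int)],True,col,1)
for z,c in((17,(0,255,0)),(105,(0,0,255))):
    dr(np.array([W(-120,-25,z),W(-120,25,z),W(-120,25,z+28),W(-120,-25,z+28)]),c); dr(np.array([W(-120,-25,z),W(0,-25,z)]),c); dr(np.array([W(0,-25,z+76),W(0,25,z+76)]),c)
cv2.imwrite('pics/s12b.png',a)
```

```text
t 15.50 bin x -117.6 y 0.2 Z 232.5 | d=112.0(hook) 135.5(seat) | need rot [-0.35  3.64 -0.02] | F into 0.5 side 0.7 up -0.4 M [0.09 0.04 0.07] op 74.9
```

View pics/s12b.png

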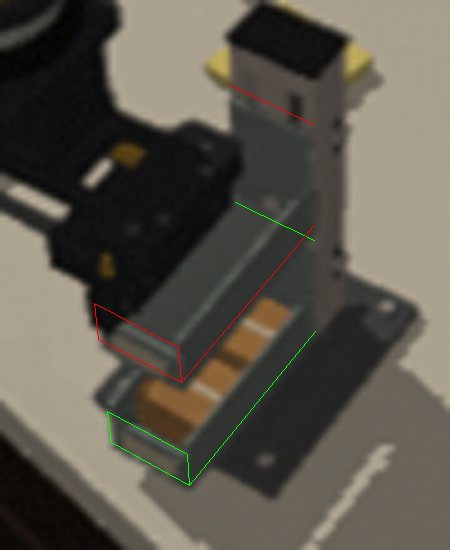

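Run:
```python
from b import *
k=6
out=[]
for nm in('scene0','scene12'):
    d=dict(np.load(f'pics/{nm}.npz')); x0,y0=215,165
    a=cv2.imread(f'pics/{nm}.png')[y0:y0+95,x0:x0+65]; a=cv2.resize(a,None,fx=k,fy=k,interpolation=cv2.INTER_CUBIC)
    W=lambda x,y,z:np.array([*(S+n*x/1000+m*y/1000),z/1000])
    def dr(P,col):
        for q in ((proj(d,np.array(P))-[x0,y0]+[1.3,0])*k): cv2.circle(a,tuple(q.round().astype(int)),2,col,-1)
    for D,c in((4,(255,0,0)),(8,(0,255,0)),(12,(0,0,255))):
        z=(9 if nm=='scene0' else 97)+D
        dr([W(0,-25,z+76),W(0,25,z+76),W(0,-8,161+D),W(0,-8,194+D),W(0,-18,194+D),W(-120,-25,z),W(-120,25,z+28)],c)
    out.append(a)
cv2.imwrite('pics/cmp.png',np.hstack(out))
```

```text
t 15.50 bin x -117.6 y 0.2 Z 232.5 | d=112.0(hook) 135.5(seat) | need rot [-0.35  3.64 -0.02] | F into 0.5 side 0.7 up -0.4 M [0.09 0.04 0.07] op 74.9
```

View pics/cmp.png

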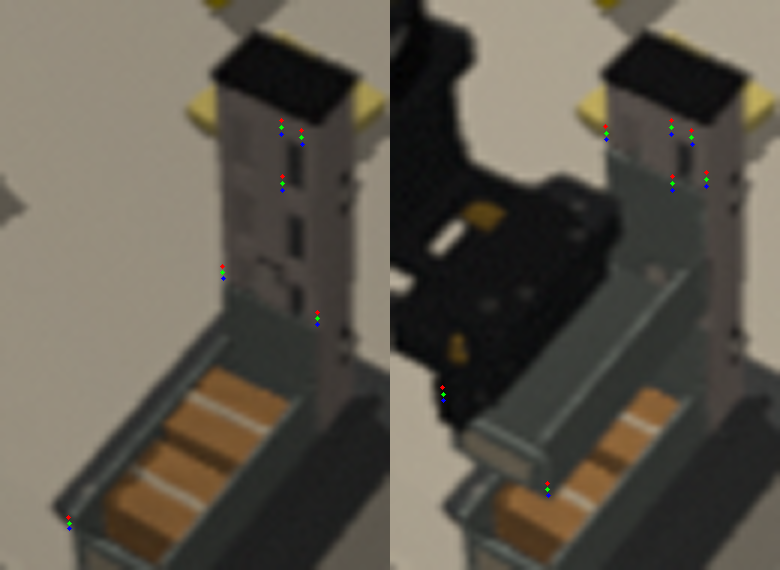

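```bash
python3 -c "
from h import *
st(); print(finish_job())"
```

```text
t 15.5 pos [408.5 -29.  237.9] q [-0.1135  0.9935 -0.0021  0.0085] F [ 0.3  0.8 -0.4] M [0.09 0.04 0.07] op 74.9
the job is handed in; nothing more can be done
None
```

The loose bin now hangs on the stand above the fitted one, with its spring catch snapped in. I let go of it and handed the job in at 15.5 s.

**How it went:** I gripped the bin across its side walls and brought the claws against the face, where they stood about 9.7 mm off. Sliding slowly down under about 5 N, the claws found the top slots, with the channel about 7–8 mm above its lowest setting. I pressed the plate flat against the face and then straight down. The catch gave way at about 7 N, and the bin stopped at its seat with about 17 N, well under the 30 N limit.

**Last checks:**
- **Catch:** it shows in the window of the back plate in the wrist picture. A lift test of about 13 N met firm resistance, after which I pressed the bin home again.
- **Height:** the plate tops of the two bins lie as far apart in the scene picture as the expected 88 mm.
- **Robot:** the gripper is open and clear of everything, with contact force near zero.
- **Other things:** those in view in the last scene picture look unmoved. The arm hid the hole punch there, so I did not check it at the end.

**What disagreed:**
- The bin tilted about 3° in the grip while I searched for the slots; I corrected this by tilting the tool.
- The height from the arm's pose at the seat read about 2–4 mm lower than the hook-in height implied, and in the lift test the gripper rose about 4 mm against the 1.5 mm allowed. I put both down to tilt and give in the grip, and went by the lift resistance and the pictures.

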